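# Clamp the drill guide on the sloping jig

### The job

Set up the sloping drilling jig: pull the aluminium drill guide up out of its spring clips and lay it, brass rings facing up off the slope, on the jig's bed, flat, centred on the white line and hard against the two yellow stop tabs. Then slide the grey clamp across over it as far as it goes and screw the red knob clockwise, letting go and regripping as often as needed, until it comes up against its stop. Leave the other things on the bench where they are.

Things in the scene. Friction and masses are not known exactly. Their poses are not given: they have to be found in the camera images.
- clip_holder: fixed black holder 76 x 164 x 10 mm, origin centre of its underside, z up, y along its length. Four sprung steel jaws (tops at 36 mm, 67 mm either side of the centre along y) snap over beads at the guide's ends; the middle is open for fingers. The guide stands on its top, lengthwise along y; pulling it straight up takes 10 to 18 N
- guide_center (a point): centre of the drill guide, an aluminium bar 36 (x) x 150 (y) x 40 (z) mm, 0.18 to 0.35 kg, z towards the face with brass rings, 20 mm below that face. Beads stand 2.5 mm out of its long sides near the ends, 12 mm above its underside; the sides are plain within 55 mm of the middle. Grip it there across its 36 mm width
- jig_bed: fixed dark bed sloping 30 deg up away from the robot. Origin on its surface at the middle of the guide's place (white line), 60 mm above the bench; x up the slope, y along the bed, z square out of it. Two yellow tabs (y = -33, +33 mm; 14 wide, 12 high) have faces at x = -18 mm: a guide against them has its centre at (0, 0, 20). Rail at x 66-82, 12 high. The guide may slide or stick on the bed
- clamp_carriage (a joint): travel in m of the grey clamp carriage towards -y of the bed (right, seen from the robot): 0 parked at the left (screw axis at bed y = +110 mm), 0.110 at its end stop with the screw axis over the white line (bed x = 0, y = 0). Friction 2 N. Its arm is 30 mm wide, its top 76 mm off the bed; it can be pulled along by the knob
- knob_mid (a point): middle of the red fluted knob, 44 mm diameter, 32 mm high, on the screw; its axis is the bed's z. Fully screwed down its underside is 3 mm above the clamp arm, at the start 12 to 15 mm
- clamp_knob (a joint): turn of the knob in rad, growing clockwise as seen looking down on the knob (screwing down, 8 mm per turn, 1.27 mm per rad); starts between 0.5 and 3, hard stop at 10.0. Friction 0.06 N m. The pad meets the guide at about 6.8
- clamp_pad (a joint): how far the sprung black rubber pad (28 mm diameter) under the screw is pushed in, m: 0 free, about 0.004 (10 N) with the guide in place and the knob at its stop
- spool_pale_mid (a point): pale spool, 41 mm diameter, 52 mm high, bystander at the back; point half-way up
- spool_dark_mid (a point): dark spool, 41 mm diameter, 52 mm high, bystander at the back; point half-way up
- glue_mid (a point): white glue bottle, 48 mm diameter, 134 mm high, bystander at the back; point half-way up
- tape_mid (a point): black tape measure, 55 x 82 x 66 mm, bystander at the back; point half-way up

How it is judged:
By the outcome, as a careful person would: the job done as asked, in the order asked, and still so for the second after the job is handed in, with the robot touching nothing.
It also fails if it takes over 72 s, if anything falls off the work surface, if the arm or the gripper's body presses on something with over 40 N, if the wrist force passes 120 N, or if a joint passes its speed limit or range.

### The arm

A 6-joint arm with a two-finger parallel gripper is mounted at the origin on a cart in front of the work surface, level with it; the furniture and walls round the work are solid. World frame = base frame: x ahead of the robot, y to its left, z up, the work surface at z = 0. Lengths are in m, angles in rad, forces in N, time in s.
With the tool pointing down it reaches from about 0.325 to 0.925 m from the base axis. Payload 3.1 kg.
Tool frame: the origin (TCP) lies at the very end of the fingers, on their centre line; the grasp point (between the pads) lies 19 mm behind it; z points along the fingers, y is the line along which they close (so a half turn about z gives the same grasp; the last joint's range is limited). The gripper opens to 85 mm and grips with 20 to 120 N. Pads are 22 mm wide; open, the fingers measure 114 mm over their backs; the gripper's body (76 mm by 85 mm) begins 54 mm behind the grasp point. The pads swing forward as they close: fully open they stand 13 mm farther back than shut.
Start: joints at [1.225, 0.217, 1.613, -0, 1.311, -0.112], TCP at [0.145, 0.608, 0.231] pointing down, gripper open.
Joint ranges: [-2.75, 2.75], [-0.78, 2.1], [0.31, 2.55], [-1.13, 4.27], [0.13, 2.63], [-2.58, 2.58]. Speed limits (rad/s): [2.79, 2.79, 3.14, 3.14, 3.14, 3.14].

### API

Orientations are given as a unit quaternion [w, x, y, z].
In Python, from station import ctrl gives the robot as it stands.
- The arm moves only by the tool drive_tool, never from a script. Its argument "rows" is a list of rows, each a list of 6 numbers: the shift along the world's x, y, z in units of 30 mm (1.0 is 30 mm), then the turn, a rotation vector about the world's x, y, z in units of 6 degrees (1.0 is 6 degrees). In form: [[tx, ty, tz, wx, wy, wz], ...]. A call has 1 to 12 rows; each row is the pose to reach, as a shift and turn from the pose commanded when the call began; what a row does not reach only later rows make up. A row lasts 1/12 s, in which the tool goes at most 41.7 mm and 7.16 degrees, less where a joint would pass 70% of its speed; a pose out of reach is approached as far as the arm can. A call with a gripper value outside its range is refused whole. "jaw" is the opening, from -1 (shut) to 1 (fully open), set as the call begins (left out, the last holds). The fingers move at their own pace and stop on an object; "grip_force" is the grip in N (left out, the last holds). Time passes only in rows, so rows that repeat a pose let the fingers close. It gives the time, the measured TCP pose, the force, the opening and the grip force at its end, in the units of the state.
- ctrl.get_state(): the state, without advancing time (a new reading comes with each control period).
- ctrl.get_image(name): name is "scene" or "top"; returns a dict with "color" (384x512x3 uint8, blue, green, red), "range_z" (384x512 float32, m along the optical axis (not along the pixel's ray), 0 where there is no reading), "fovy" (degrees; the focal length in pixels is half the picture's height over the tangent of half this angle, whatever the lens; pixels are square), "cx", "cy" (the principal point, pixels), "k1" (the pictures are not rectified: a ray, as slopes to the right and down, at radius r is drawn at 1 + k1 r^2 times it, then the intrinsics apply), "rvec" (rotation vector, rad) and "tvec" (3), from world to camera coordinates, as OpenCV has them. Camera axes: x right, y down, z forward; pixel columns grow to the right and rows downward; lengths in m; the calibration is good to about 2 mm. A picture is of the moment at which its call begins.
- ctrl.hand_in(): hands the job in; it is judged then, once.
The state is a dict: "time": time; "joint_positions": joint angles; "qd": joint speeds; "effort": joint torques, N m; "eef_pos": TCP position; "tcp_rot": TCP orientation; "ft_force": force on the tool from outside, world axes, zero at the start; "moment": the same for the moment, N m; "width": finger opening in m; "finger_force": force on a finger pad.
Only numpy, scipy, OpenCV 4.12 (cv2) and the standard library are available. Lean on these libraries where they do the work, as an engineer would, in place of code of your own. Each camera call takes 0.05 s, during which the arm holds its last target. There are 200 camera calls.

## Working session

There is one attempt and no reset: what is moved stays moved. The work goes in short steps, Python scripts to look and compute and a tool call to move; the robot and the scene stay as the last step left them, time stands still between calls to the robot, and variables do not carry over. Pictures are saved under pics/ and viewed, at most 10 in all, crops included, and the job is handed in when it is done.

Besides the shell and the picture viewer there is one more tool, called by a JSON object that holds its "op" and its "data", one argument or row to a line. drive_tool: Moves the arm, as the interface text tells. Its arguments: {"type":"object","properties":{"rows":{"type":"array","items":{"type":"array","items":{"type":"number"}}},"jaw":{"type":"number"},"grip_force":{"type":"number"}},"required":["rows"]}

```bash
mkdir -p pics
cat > h.py <<'E'
import numpy as np, cv2
from scipy.spatial.transform import Rotation as R
from station import ctrl
def look(n):
    d=ctrl.get_image(n); h,w=d['color'].shape[:2]
    f=h/2/np.tan(np.radians(d['fovy'])/2); d['f']=f
    v,u=np.mgrid[:h,:w]; a=(u-d['cx'])/f; b=(v-d['cy'])/f
    x,y=a.copy(),b.copy()
    for _ in range(10):
        s=1+d['k1']*(x*x+y*y); x,y=a/s,b/s
    ray=np.dstack([x,y,np.ones_like(x)])
    Rm=R.from_rotvec(np.ravel(d['rvec'])).as_matrix(); t=np.ravel(d['tvec'])
    d['P']=(ray*d['range_z'][...,None]-t)@Rm   # world points
    d['P'][d['range_z']<=0]=np.nan
    d['ray']=ray@Rm; d['C']=-Rm.T@t
    return d
def plane(d,u,v,z):
    r=d['ray'][int(round(v)),int(round(u))]; return d['C']+r*(z-d['C'][2])/r[2]
E
python3 - <<'E'
from h import *
for n in('scene','top'):
    d=look(n); cv2.imwrite(f'pics/{n}0.png',d['color']); np.savez(f'{n}0.npz',P=d['P'],color=d['color'],C=d['C'],ray=d['ray'])
    print(n,d['C'],d['fovy'],d['k1'],(d['range_z']>0).mean())
print(ctrl.get_state())
E
```

```text
scene [0.12057122 0.22894351 0.82133652] 56.127486830864605 0.0319327109436158 0.9957427978515625
top [ 0.42069358 -0.11808343  1.15950621] 43.81458050006144 0.05231060000069307 0.9961649576822916
{'time': 0.1, 'joint_positions': array([ 1.22483918e+00,  2.17738712e-01,  1.61475267e+00,  7.34353813e-07,
        1.31130499e+00, -1.12218522e-01]), 'qd': array([ 0.00078512, -0.00094605, -0.00162895, -0.00107116,  0.00052878,
        0.00053807]), 'effort': array([-8.49286189e-04, -3.98067927e+01, -3.04975104e+01, -1.32513510e-04,
        4.18067284e-03, -2.02198186e-05]), 'eef_pos': array([0.14450202, 0.60732038, 0.2300726 ]), 'tcp_rot': array([-2.50565699e-04,  1.16603477e-01,  9.93177937e-01, -1.07299041e-03]), 'ft_force': array([-0.37235442,  0.45638247,  0.03009636]), 'moment': array([ 0.03040835,  0.01149269, -0.00118578]), 'finger_force': 0.0, 'width': 0.08542827786291109}
```

View pics/scene0.png

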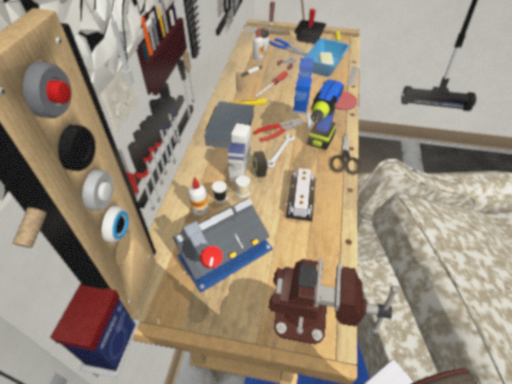

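View pics/top0.png

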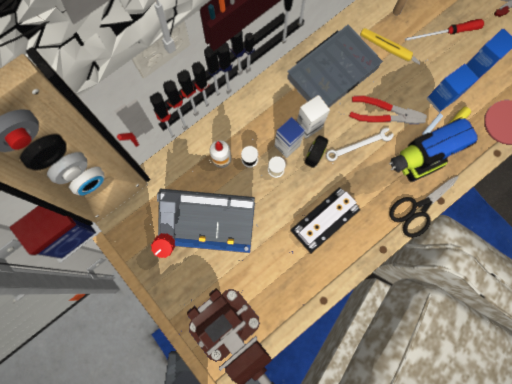

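Scene view: the guide is at (300,195), and the jig is at (222,245) with its red knob at (210,257). Top view: the guide is at (327,219), the knob at (162,246), the yellow tabs at (203,238) and (230,242), and the bed's light strip runs along row ~222.

```bash
cat > m.py <<'E'
from h import *
import sys
def comp(mask,lo=4):
    n,l,s,c=cv2.connectedComponentsWithStats(mask.astype(np.uint8))
    return [(l==i,c[i],s[i,4]) for i in range(1,n) if s[i,4]>=lo]
for n in('top','scene'):
    d=np.load(n+'0.npz'); P=d['P']; c=d['color']; hsv=cv2.cvtColor(c,cv2.COLOR_BGR2HSV); H,S,V=[hsv[...,i].astype(int) for i in range(3)]
    win=np.zeros(H.shape,bool)
    if n=='top': win[140:260,145:365]=1
    else: win[150:300,170:330]=1
    for name,m in dict(yellow=(H>18)&(H<33)&(S>150)&(V>150),red=((H<6)|(H>174))&(S>160)&(V>120),bright=(S<50)&(V>170)).items():
        for k,ce,a in comp(m&win,6):
            p=P[k]; print(n,name,ce.round(1),a,'med',np.nanmedian(p,0).round(4),'ext',(np.nanpercentile(p,97,axis=0)-np.nanpercentile(p,3,axis=0)).round(3),'zmax',np.nanmax(p[:,2]).round(3))
    pts=dict(top=[(190,205),(240,205),(240,225),(190,225),(215,240),(327,219),(312,238),(346,200),(165,225),(162,200),(167,246)],scene=[(225,240),(250,225),(255,245),(300,195),(298,210),(303,178),(195,240),(190,235)])[n]
    for u,v in pts: print(n,(u,v),P[v,u].round(4),c[v,u])
    z=P[...,2]; vis=cv2.resize(c[165:265,140:370] if n=='top' else c[150:300,165:330],None,fx=3.4,fy=3.4,interpolation=cv2.INTER_CUBIC); cv2.imwrite(f'pics/{n}z.png',vis)
E
python3 m.py
```

```text
top yellow [201.7 238.7] 24 med [0.5275 0.009  0.0581] ext [0.008 0.012 0.006] zmax 0.063
top yellow [230.1 241.5] 21 med [ 0.5286 -0.0563  0.0579] ext [0.007 0.01  0.008] zmax 0.063
top red [218.4 145.7] 41 med [ 0.7344 -0.0096  0.1226] ext [0.011 0.011 0.027] zmax 0.135
top red [162.1 246.4] 348 med [0.4939 0.0756 0.1672] ext [0.038 0.041 0.023] zmax 0.178
top bright [152.8 146.7] 235 med [ 0.7568  0.1738 -0.0275] ext [0.048 0.047 0.1  ] zmax 0.047
top bright [344.3 150.2] 224 med [ 0.7888 -0.3113  0.0068] ext [0.054 0.086 0.014] zmax 0.013
top bright [219.6 152.3] 224 med [ 0.7285 -0.0127  0.0873] ext [0.035 0.04  0.024] zmax 0.097
top bright [249.7 154.2] 233 med [ 0.7434 -0.0799  0.0509] ext [0.037 0.036 0.056] zmax 0.058
top bright [288.  152.1] 14 med [ 0.7593 -0.172   0.0406] ext [0.007 0.006 0.054] zmax 0.071
top bright [276.3 166. ] 283 med [ 0.7213 -0.1467  0.0504] ext [0.038 0.037 0.057] zmax 0.057
top bright [327.5 217.8] 860 med [ 0.6083 -0.2767  0.0492] ext [0.116 0.11  0.025] zmax 0.056
top bright [161.7 195.5] 11 med [0.6112 0.1043 0.108 ] ext [0.008 0.005 0.007] zma
[... 2867 characters left out ...]
 med [0.4828 0.085  0.1628] ext [0.008 0.008 0.004] zmax 0.165
scene bright [322.4 286.4] 225 med [ 0.3169 -0.0874  0.1077] ext [0.056 0.055 0.059] zmax 0.165
scene bright [278.9 285.5] 27 med [ 0.3823 -0.0191  0.1057] ext [0.019 0.017 0.004] zmax 0.109
scene (225, 240) [0.5671 0.006  0.0698] [128 126 119]
scene (250, 225) [ 0.5707 -0.0707  0.0696] [123 119 116]
scene (255, 245) [ 0.5328 -0.0608  0.0334] [117 110 112]
scene (300, 195) [ 0.5892 -0.252   0.0521] [161 185 204]
scene (298, 210) [ 0.5602 -0.224   0.0343] [187 189 193]
scene (303, 178) [ 0.6358 -0.3009  0.0517] [116 149 173]
scene (195, 240) [0.5565 0.0845 0.1498] [191 182 178]
scene (190, 235) [0.5679 0.0895 0.1595] [188 180 175]
```

View pics/topz.png

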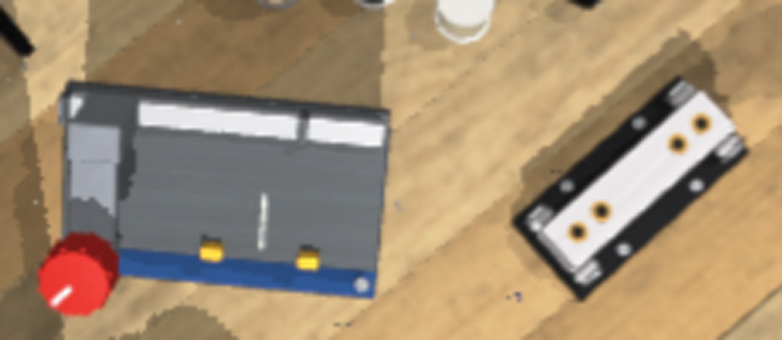

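The zoomed view shows the guide with its four rings facing up. The white line, tabs and knob are all clear. Next I fit the planes and axes.

```bash
cat > m2.py <<'E'
from h import *
T=np.load('top0.npz'); S=np.load('scene0.npz')
for n,d in(('top',T),('scene',S)):
    P=d['P']; c=d['color'].astype(int); sat=c.max(2)-c.min(2); br=c.mean(2)
    # bed plane
    m=(P[...,0]>.535)&(P[...,0]<.595)&(P[...,1]>-.09)&(P[...,1]<.05)&(br<140)&(P[...,2]>.03)&(P[...,2]<.1)
    p=P[m]; q=p.mean(0); nrm=np.linalg.svd(p-q)[2][2]; nrm*=np.sign(nrm[2])
    print(n,'bed',len(p),'n',nrm.round(4),'slope',np.degrees(np.arccos(nrm[2])).round(2),'yaw',np.degrees(np.arctan2(-nrm[1],-nrm[0])).round(2),'rms',np.std((p-q)@nrm).round(4),'z at (.5525,-.023)',(q[2]-(nrm[:2]@(np.array([.5525,-.0233])-q[:2]))/nrm[2]).round(4))
    # rail bright points direction
    m=(br>200)&(sat<30)&(P[...,0]>.59)&(P[...,0]<.63)&(P[...,1]>-.12)&(P[...,1]<.07)&(P[...,2]>.09)
    p=P[m]; a=np.polyfit(p[:,1],p[:,0],1); print(' rail yaw',np.degrees(-np.arctan(a[0])).round(2),'x at y=-.023',np.polyval(a,-.0233).round(4),'z',p[:,2].mean().round(4))
    m=(br>170)&(sat<60)&(P[...,0]>.53)&(P[...,0]<.58)&(P[...,1]>-.04)&(P[...,1]<0)
    p=P[m]; a=np.polyfit(p[:,0],p[:,1],1); print(' line yaw',np.degrees(np.arctan(a[0])).round(2),p.mean(0).round(4),p[:,0].min(),p[:,0].max())
    # knob
    red=(c[...,2]>140)&(c[...,0]<90)&(c[...,1]<90)&(P[...,0]<.55)&(P[...,2]>.13)&(P[...,1]>0)
    p=P[red]
    if len(p):
        h=p@np.array([-.5,0,.866]); top=p[h>np.percentile(h,95)-.006]; 
        (cx,cy),r=cv2.minEnclosingCircle(np.c_[top@np.array([.866,0,.5]),top[:,1]].astype(np.float32))
        print(' knob top',np.median(top,0).round(4),'range mid',((top.max(0)+top.min(0))/2).round(4),'h',np.percentile(h,[50,95]).round(4),'circle y',cy,r)
    # guide top
    m=(P[...,2]>.042)&(P[...,2]<.058)&(P[...,0]>.53)&(P[...,0]<.68)&(P[...,1]>-.37)&(P[...,1]<-.2)&(br>140)
    l=cv2.connectedComponentsWithStats(m.astype(np.uint8)); k=l[1]==1+np.argmax(l[2][1:,4])
    v,u=np.nonzero(k); r=d['ray'][v,u]; C=d['C']; w=C+r*((.05-C[2])/r[:,2])[:,None]
    rect=cv2.minAreaRect(w[:,:2].astype(np.float32)); e=np.linalg.svd(w[:,:2]-w[:,:2].mean(0))[2][0]
    print(' guide',rect,'mean',w.mean(0).round(4),'axis deg',np.degrees(np.arctan2(e[1],e[0])).round(2),'z',np.nanmedian(P[k][:,2]).round(4))
    # holder dark
    m=(br<60)&(P[...,0]>.5)&(P[...,0]<.7)&(P[...,1]>-.38)&(P[...,1]<-.17)&(P[...,2]>.004)&(P[...,2]<.02)
    p=P[m]; print(' holder',cv2.minAreaRect(p[:,:2].astype(np.float32)))
E
python3 m2.py
```

```text
top bed 1652 n [-0.5065 -0.0026  0.8622] slope 30.43 yaw 0.29 rms 0.0019 z at (.5525,-.023) 0.0598
 rail yaw 0.49 x at y=-.023 0.6099 z 0.1068
 line yaw -1.59 [ 0.5525 -0.0229  0.0601] 0.5361240460472367 0.5681597193109854
 knob top [0.4924 0.0758 0.1675] range mid [0.4911 0.0777 0.1654] h [-0.1013 -0.0983] circle y 0.07756920903921127 0.02299705147743225
 guide ((0.6086681485176086, -0.2761651873588562), (0.035508979111909866, 0.1499505639076233), 46.919498443603516) mean [ 0.6082 -0.2758  0.05  ] axis deg 136.76 z 0.0494
 holder ((0.6089107990264893, -0.27617713809013367), (0.07395035028457642, 0.16077490150928497), 46.63088607788086)
scene bed 1272 n [-0.5025 -0.0032  0.8646] slope 30.16 yaw 0.36 rms 0.0015 z at (.5525,-.023) 0.0606
 rail yaw 0.43 x at y=-.023 0.6105 z 0.1078
 line yaw -0.94 [ 0.5522 -0.0238  0.0612] 0.5362119352155217 0.5653280566112723
 knob top [0.4924 0.0762 0.1677] range mid [0.4912 0.0781 0.1659] h [-0.1012 -0.0991] circle y 0.07865181565284729 0.02222571149468422
 guide ((0.608767569065094, -0.2769281566143036), (0.03597791865468025, 0.15728506445884705), 46.60211944580078) mean [ 0.6062 -0.2745  0.05  ] axis deg 136.36 z 0.0515
 holder ((0.5542826652526855, -0.22212958335876465), (0.062277283519506454, 0.006416510324925184), 47.429988861083984)
```

Run:
```python
from h import *
a=np.array([.145,.608]);b=np.array([.6087,-.2765]);L=np.linalg.norm(b-a);e=(b-a)/L
for n in('top','scene'):
    P=np.load(n+'0.npz')['P'].reshape(-1,3); s=(P[:,:2]-a)@e; o=(P[:,:2]-a)@[-e[1],e[0]]
    for k in np.arange(-.1,1.15,.1):
        m=(s>k)&(s<k+.1)&(abs(o)<.1); print(n,round(k,1),m.sum(),np.nanmax(P[m][:,2]).round(3) if m.any() else '',end='; ')
    m=(P[:,0]<.45)&(P[:,0]>.2)&(abs(P[:,1])<.3)&(P[:,2]>.05); p=P[m]; print('\nvise',p.min(0).round(3),p.max(0).round(3))
    m=(P[:,2]>.2)&(P[:,0]<.9)&(P[:,0]>-.2); p=P[m]
    if len(p): print('tall',p.min(0).round(3),p.max(0).round(3))
```

```text
top -0.1 1789 -0.468; top 0.0 1304 -0.843; top 0.1 1283 -0.845; top 0.2 1256 -0.843; top 0.3 527 -0.84; top 0.4 104 0.004; top 0.5 2990 0.007; top 0.6 3870 0.178; top 0.7 3810 0.148; top 0.8 3540 0.112; top 0.9 3407 0.056; top 1.0 3185 0.056; top 1.1 3888 0.207; 
vise [ 0.234 -0.184  0.052] [0.421 0.019 0.176]
tall [ 0.53  -0.551  0.2  ] [0.9   0.4   0.699]
scene -0.1 0 ; scene 0.0 0 ; scene 0.1 0 ; scene 0.2 0 ; scene 0.3 0 ; scene 0.4 327 0.005; scene 0.5 3840 0.006; scene 0.6 4707 0.177; scene 0.7 3093 0.147; scene 0.8 2106 0.114; scene 0.9 2061 0.055; scene 1.0 1474 0.055; scene 1.1 1618 0.208; 
vise [ 0.203 -0.197  0.05 ] [0.422 0.02  0.175]
tall [ 0.061 -0.546  0.2  ] [0.9   0.457 0.631]
```

Run:
```python
from h import *
for n in('top','scene'):
    P=np.load(n+'0.npz')['P'].reshape(-1,3); r=np.hypot(P[:,0],P[:,1]); t=np.degrees(np.arctan2(P[:,1],P[:,0]))
    for k in range(-40,91,10):
        m=(t>=k)&(t<k+10)&(P[:,2]>.19); 
        if m.any(): print(n,k,m.sum(),'rmin',r[m].min().round(3),'z',P[m][:,2].max().round(2), P[m][np.argmin(r[m])].round(3))
```

```text
top -40 1793 rmin 0.82 z 0.22 [ 0.71  -0.41   0.196]
top -30 410 rmin 0.802 z 0.21 [ 0.704 -0.385  0.191]
top -10 3026 rmin 0.862 z 0.43 [ 0.862 -0.     0.36 ]
top 0 9990 rmin 0.757 z 0.63 [0.745 0.131 0.616]
top 10 19909 rmin 0.611 z 0.7 [0.574 0.208 0.552]
top 20 3972 rmin 0.604 z 0.58 [0.536 0.278 0.211]
top 30 253 rmin 0.663 z 0.27 [0.529 0.4   0.197]
scene -40 693 rmin 0.083 z 0.35 [ 0.072 -0.043  0.348]
scene -30 385 rmin 0.083 z 0.35 [ 0.072 -0.042  0.348]
scene -20 1836 rmin 0.086 z 0.41 [ 0.081 -0.029  0.348]
scene -10 4391 rmin 0.091 z 0.51 [ 0.09  -0.016  0.347]
scene 0 9003 rmin 0.104 z 0.59 [0.104 0.    0.334]
scene 10 10835 rmin 0.611 z 0.63 [0.575 0.208 0.556]
scene 20 16888 rmin 0.605 z 0.62 [0.535 0.282 0.549]
scene 30 5252 rmin 0.6 z 0.45 [0.506 0.322 0.405]
scene 40 1199 rmin 0.606 z 0.29 [0.429 0.428 0.244]
```

{"op": "drive_tool", "data": {
  "rows": [
    [2, -4, 1, 0, 0, 0],
    [5, -10, 1, 0, 0, 0],
    [8, -15, 1, 0, 0, 0],
    [8, -15, 1, 0, 0, 0],
    [8, -15, 1, 0, 0, 0],
    [8, -15, 1, 0, 0, 0],
    [8, -15, 1, 0, 0, 0],
    [8, -15, 1, 0, 0, 0],
    [8, -15, 1, 0, 0, 0],
    [8, -15, 1, 0, 0, 0],
    [8, -15, 1, 0, 0, 0],
    [8, -15, 1, 0, 0, 0]
  ],
  "jaw": 1,
  "grip_force": 60
}}

```text
time: 1.1
eef_pos: [0.3794, 0.1662, 0.2607]
tcp_rot: [0.0, 0.117, 0.993, 0.0]
ft_force: [1.0, 0.2, 1.1]
width: 0.085
finger_force: 0.0
```

{"op": "drive_tool", "data": {
  "rows": [
    [1, -2, 0, 0, 0, -1],
    [2, -4, 0, 0, 0, -2],
    [4, -8, 0, 0, 0, -3],
    [5, -10, 0, 0, 0, -4],
    [6, -12, 0, 0, 0, -5],
    [7.46, -14.48, 0, 0, 0, -5],
    [7.46, -14.48, -1, 0, 0, -5],
    [7.46, -14.48, -2, 0, 0, -5],
    [7.46, -14.48, -3, 0, 0, -5],
    [7.46, -14.48, -4.5, 0, 0, -5],
    [7.46, -14.48, -5, 0, 0, -5],
    [7.46, -14.48, -5, 0, 0, -5]
  ]
}}

```text
time: 2.1
eef_pos: [0.59, -0.2422, 0.1391]
tcp_rot: [0.0, 0.37, 0.929, 0.0]
ft_force: [0.7, 0.1, 0.1]
width: 0.0852
finger_force: 0.0
```

Run:
```python
from h import *
s=ctrl.get_state(); print(s['eef_pos'],R.from_quat(s['tcp_rot'][[1,2,3,0]]).as_matrix().round(4),s['joint_positions'])
```

```text
[ 0.58996419 -0.24219198  0.13908734] [[-7.261e-01  6.876e-01  3.000e-04]
 [ 6.876e-01  7.261e-01 -1.000e-04]
 [-3.000e-04  1.000e-04 -1.000e+00]] [-4.99559803e-01  3.31470252e-01  1.65334769e+00  7.68322414e-05
  1.15645492e+00 -1.31222224e+00]
```

{"op": "drive_tool", "data": {
  "rows": [
    [0, 0, 0, 0, 0, 0],
    [0, 0, 0, 0, 0, 0],
    [0, 0, 0, 0, 0, 0]
  ]
}}

```text
time: 2.35
eef_pos: [0.5892, -0.2399, 0.1403]
tcp_rot: [-0.001, 0.37, 0.929, 0.0]
ft_force: [-0.1, -0.1, 0.8]
width: 0.0854
finger_force: 0.0
```

{"op": "drive_tool", "data": {
  "rows": [
    [0.65, -1.22, 0, 0, 0, 0],
    [0.65, -1.22, -0.7, 0, 0, 0],
    [0.65, -1.22, -1.5, 0, 0, 0],
    [0.65, -1.22, -2.4, 0, 0, 0],
    [0.65, -1.22, -3.2, 0, 0, 0],
    [0.65, -1.22, -3.8, 0, 0, 0],
    [0.65, -1.22, -4.1, 0, 0, 0],
    [0.65, -1.22, -4.1, 0, 0, 0],
    [0.65, -1.22, -4.1, 0, 0, 0]
  ]
}}

```text
time: 3.1
eef_pos: [0.6102, -0.2768, 0.0199]
tcp_rot: [0.002, 0.369, 0.929, -0.0]
ft_force: [0.1, -0.0, 0.4]
width: 0.0857
finger_force: 0.0
```

{"op": "drive_tool", "data": {
  "rows": [
    [0, 0, 0, 0, 0, 0],
    [0, 0, 0, 0, 0, 0],
    [0, 0, 0, 0, 0, 0],
    [0, 0, 0, 0, 0, 0],
    [0, 0, 0, 0, 0, 0],
    [0, 0, 0, 0, 0, 0],
    [0, 0, 0, 0, 0, 0],
    [0, 0, 0, 0, 0, 0]
  ],
  "jaw": -1,
  "grip_force": 90
}}

```text
time: 3.77
eef_pos: [0.6107, -0.277, 0.0191]
tcp_rot: [0.002, 0.37, 0.929, 0.0]
ft_force: [1.5, 3.3, 5.6]
width: 0.0353
finger_force: 91.2
```

{"op": "drive_tool", "data": {
  "rows": [
    [0, 0, 0.1, 0, 0, 0],
    [0, 0, 0.2, 0, 0, 0],
    [0, 0, 0.3, 0, 0, 0],
    [0, 0, 0.45, 0, 0, 0],
    [0, 0, 0.6, 0, 0, 0],
    [0, 0, 0.9, 0, 0, 0],
    [0, 0, 1.3, 0, 0, 0],
    [0, 0, 2, 0, 0, 0],
    [0, 0, 3, 0, 0, 0],
    [0, 0, 4, 0, 0, 0],
    [0, 0, 5, 0, 0, 0],
    [0, 0, 5, 0, 0, 0]
  ]
}}

```text
time: 4.77
eef_pos: [0.613, -0.2809, 0.178]
tcp_rot: [0.008, 0.37, 0.929, -0.002]
ft_force: [1.6, -0.2, -0.7]
width: 0.0348
finger_force: 91.5
```

Run:
```python
from h import *
s=ctrl.get_state(); p=s['eef_pos']; M=R.from_quat(s['tcp_rot'][[1,2,3,0]]).as_matrix(); print(p,M.round(3),s['ft_force'],s['width'])
for n in('top','scene'):
    d=look(n); cv2.imwrite(f'pics/{n}1.png',d['color']); np.savez(f'{n}1.npz',P=d['P'],color=d['color'],C=d['C'],ray=d['ray'])
    P=d['P']; c=d['color'].astype(int); br=c.mean(2)
    q=(P-p)@M  # tool frame
    m=(abs(q[...,0])<.09)&(abs(q[...,1])<.035)&(q[...,2]<.03)&(q[...,2]>-.05)&(br>90)
    x=q[m]; print(n,m.sum(),np.nanpercentile(x,[2,10,50,90,98],axis=0).round(4).tolist())
```

```text
[ 0.61303362 -0.28089267  0.17804406] [[-0.726  0.687  0.013]
 [ 0.687  0.726 -0.01 ]
 [-0.016  0.002 -1.   ]] [ 1.62791378 -0.22654363 -0.69226929] 0.03482719753203976
top 252 [[0.0124, -0.0233, -0.0341], [0.0133, -0.0173, -0.0329], [0.0261, 0.0005, -0.0302], [0.0387, 0.0153, -0.0273], [0.0428, 0.0219, -0.0115]]
scene 0 [nan, nan, nan]
  return np.nanmean(a, axis, out=out, keepdims=keepdims)
```

View pics/top1.png

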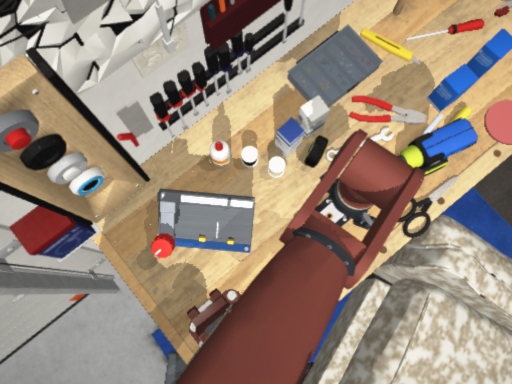

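The guide came out of the clips and is held in the jaws; the arm hides most of it. The jig is unchanged, with the knob at (162,246). Now the turn.

```bash
cat > tgt.py <<'E'
from h import *
def bedR(yaw=.4,slope=30.):
    B=(R.from_euler('z',yaw,degrees=True)*R.from_euler('y',-slope,degrees=True)).as_matrix(); return B # columns bed x,y,z
def toolR(B): return np.c_[B[:,1],B[:,0],-B[:,2]]
O=np.array([.5525,-.0233,.060])
def state():
    s=ctrl.get_state(); return s,s['eef_pos'],R.from_quat(s['tcp_rot'][[1,2,3,0]]).as_matrix()
E
python3 - <<'E'
from tgt import *
a=np.radians(46.56); M0=np.c_[[-np.cos(a),np.sin(a),0],[np.sin(a),np.cos(a),0],[0,0,-1]]
M0=R.from_quat([.37,.929,0,0]).as_matrix()
B=bedR(); T=toolR(B); print(T.round(3)); rv=R.from_matrix(T@M0.T).as_rotvec(degrees=True)/6; print('rv units',rv.round(2))
s,p,M=state(); print(p, R.from_matrix(T@M.T).as_rotvec(degrees=True)/6)
c=O+.02*B[:,2]; tcp=c-.0018*T[:,0]+.011*T[:,2]; print('place tcp',tcp)
P=np.load('top1.npz')['P']
for u,v in[(385,165),(320,250),(270,300),(345,225)]: print((u,v),P[v,u].round(3))
E
```

```text
[[-0.007  0.866  0.5  ]
 [ 1.     0.006  0.003]
 [-0.     0.5   -0.866]]
rv units [ 2.05 -4.71 -7.51]
[ 0.60994198 -0.2788108   0.1710641 ] [ 2.09813486 -4.68841567 -7.50119849]
place tcp [ 0.54801268 -0.02513137  0.06779423]
(385, 165) [ 0.61  -0.283  0.519]
(320, 250) [ 0.478 -0.195  0.581]
(270, 300) [ 0.414 -0.139  0.624]
(345, 225) [ 0.602 -0.328 -0.002]
```

{"op": "drive_tool", "data": {
  "rows": [
    [0, 0, 0, 0, 0, 0],
    [0, 0, 0, 0, 0, 0]
  ]
}}

```text
time: 5.03
eef_pos: [0.6071, -0.2765, 0.1649]
tcp_rot: [-0.002, 0.37, 0.929, 0.0]
ft_force: [0.2, 0.7, -3.3]
width: 0.0349
finger_force: 91.4
```

{"op": "drive_tool", "data": {
  "rows": [
    [0, 0.3, 0.6, 0.2, -0.5, -0.8],
    [-0.3, 0.8, 1.2, 0.5, -1.1, -1.7],
    [-0.6, 1.5, 1.6, 0.7, -1.6, -2.6],
    [-0.9, 2.2, 1.7, 0.9, -2.1, -3.4],
    [-1.2, 3, 1.7, 1.2, -2.7, -4.3],
    [-1.5, 3.8, 1.7, 1.4, -3.2, -5.1],
    [-1.8, 4.6, 1.7, 1.6, -3.7, -6],
    [-2.1, 5.4, 1.6, 1.8, -4.2, -6.7],
    [-2.4, 6.2, 1.4, 1.95, -4.5, -7.2],
    [-2.6, 6.8, 1.2, 2.05, -4.71, -7.51],
    [-2.8, 7.2, 1.1, 2.05, -4.71, -7.51],
    [-2.9, 7.4, 1, 2.05, -4.71, -7.51]
  ]
}}

```text
time: 6.03
eef_pos: [0.5183, -0.0525, 0.1933]
tcp_rot: [0.179, 0.68, 0.687, 0.182]
ft_force: [-0.7, 0.1, -3.3]
width: 0.0348
finger_force: 91.4
```

{"op": "drive_tool", "data": {
  "rows": [
    [0, 0.2, -0.3, 0, 0, 0],
    [0, 0.3, -0.6, 0, 0, 0],
    [0, 0.3, -1, 0, 0, 0],
    [0, 0.3, -1, 0, 0, 0],
    [0, 0.3, -1, 0, 0, 0]
  ]
}}

```text
time: 6.45
eef_pos: [0.5214, -0.0462, 0.1657]
tcp_rot: [0.181, 0.681, 0.686, 0.183]
ft_force: [0.3, 0.7, -3.1]
width: 0.0345
finger_force: 91.2
```

Run:
```python
from tgt import *
s,p,M=state(); B=bedR();T=toolR(B)
print(p,(R.from_matrix(T@M.T).as_rotvec(degrees=True)/6).round(3),s['ft_force'],s['joint_positions'].round(2))
print('TCP in bed mm',((p-O)@B*1000).round(1),'goal',((np.array([.54801268,-.02513137,.06779423])-O)@B*1000).round(1))
for n in('top','scene'):
    d=look(n); cv2.imwrite(f'pics/{n}2.png',d['color']); np.savez(f'{n}2.npz',P=d['P'],color=d['color'],C=d['C'],ray=d['ray'])
```

```text
[ 0.52135634 -0.04620229  0.16567189] [-0.008 -0.032 -0.005] [ 0.28448548  0.69229142 -3.05102467] [-0.32 -0.23  2.27  0.28  0.62 -0.51]
TCP in bed mm [ 25.7 -22.7 107.2] goal [ 0.  -1.8  9. ]
```

View pics/scene2.png

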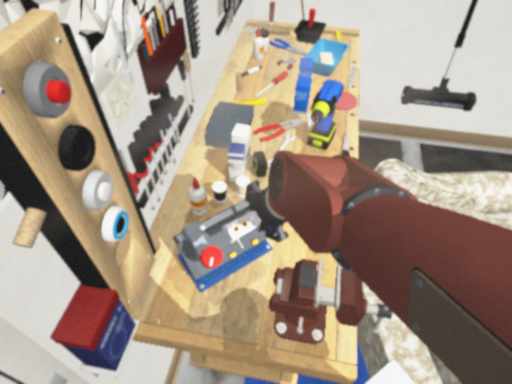

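The scene view shows the guide above the bed with its rings up, at (243,230). The knob at (210,257) is clear of it.

{"op": "drive_tool", "data": {
  "rows": [
    [0.08, 0.01, -0.2, 0, 0, 0],
    [0.18, 0.03, -0.55, 0, 0, 0],
    [0.31, 0.05, -0.95, 0, 0, 0],
    [0.44, 0.07, -1.35, 0, 0, 0],
    [0.56, 0.09, -1.75, 0, 0, 0],
    [0.68, 0.11, -2.1, 0, 0, 0],
    [0.77, 0.12, -2.4, 0, 0, 0],
    [0.83, 0.14, -2.58, 0, 0, 0],
    [0.86, 0.14, -2.66, 0, 0, 0],
    [0.86, 0.24, -2.66, 0, 0, 0],
    [0.86, 0.4, -2.66, 0, 0, 0],
    [0.86, 0.6, -2.66, 0, 0, 0]
  ]
}}

```text
time: 7.55
eef_pos: [0.5485, -0.0281, 0.0886]
tcp_rot: [0.183, 0.68, 0.685, 0.184]
ft_force: [-1.0, -0.1, -3.0]
width: 0.0347
finger_force: 91.4
```

{"op": "drive_tool", "data": {
  "rows": [
    [0, 0.08, 0, 0, 0, 0],
    [0, 0.08, 0, 0, 0, 0],
    [0, 0.08, 0, 0, 0, 0]
  ]
}}

```text
time: 7.8
eef_pos: [0.5482, -0.0254, 0.0884]
tcp_rot: [0.183, 0.68, 0.686, 0.184]
ft_force: [-0.1, -0.8, -3.4]
width: 0.0351
finger_force: 91.4
```

```bash
cat > chk.py <<'E'
from tgt import *
s,p,M=state(); B=bedR();T=toolR(B)
print('t',s['time'],'rotgap',(R.from_matrix(T@M.T).as_rotvec(degrees=True)/6).round(3),'F bed',(s['ft_force']@B).round(1),'mom',s['moment'].round(2),'w',s['width'])
print('TCP in bed mm',((p-O)@B*1000).round(1),'j',s['joint_positions'].round(2))
E
python3 chk.py
python3 - <<'E'
from tgt import *
s,p,M=state(); B=bedR()
for n in('top','scene'):
    d=look(n); np.savez(f'{n}3.npz',P=d['P'],color=d['color'],C=d['C'],ray=d['ray'])
    c=d['color'].astype(int); Q=(d['P']-O)@B; br=c.mean(2); sat=c.max(2)-c.min(2)
    m=(br>175)&(abs(Q[...,0]-8)<20)&(abs(Q[...,0])<.03)&(abs(Q[...,1])<.1)&(Q[...,2]>.035)&(Q[...,2]<.075)
    m=(abs(Q[...,0]-.005)<.03)&(abs(Q[...,1])<.1)&(Q[...,2]>.042)&(Q[...,2]<.07)&(br>150)
    x=Q[m]; 
    if len(x): print(n,len(x),(np.percentile(x,[1,50,99],axis=0)*1000).round(1).tolist())
cv2.imwrite('pics/scene3.png',cv2.resize(d['color'][190:310,160:320],None,fx=4,fy=4))
E
```

```text
t 7.8 rotgap [ 0.005  0.013 -0.017] F bed [-1.8 -0.8 -2.9] mom [-0.04  0.44  0.01] w 0.035115751848912455
TCP in bed mm [10.4 -2.1 26.7] j [-0.24 -0.01  2.26  0.33  0.4  -0.52]
top 695 [[-9.0, -77.6, 52.9], [9.8, -27.1, 58.1], [26.6, 71.1, 62.4]]
scene 404 [[-7.7, 4.6, 50.9], [10.9, 37.8, 59.0], [27.4, 69.6, 62.6]]
```

View pics/scene3.png

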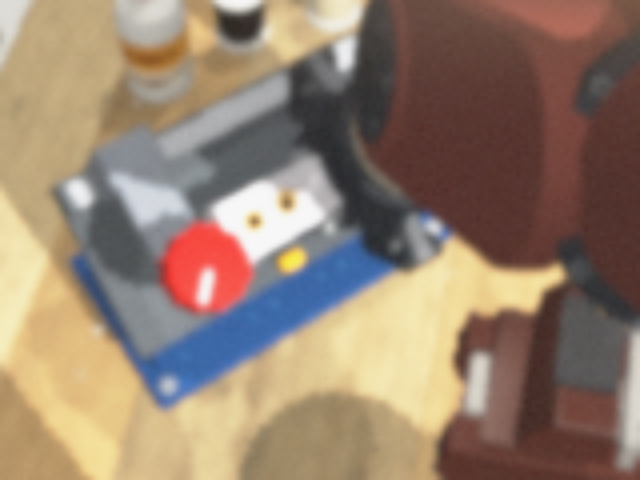

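The guide is parallel to the bed, about 18 mm above it and upslope of the tabs (left tab at crop (292,260)). The rings are up. I'll lower it close to the bed and re-measure the centring.

{"op": "drive_tool", "data": {
  "rows": [
    [0.04, 0.02, -0.07, 0, 0, 0],
    [0.09, 0.04, -0.16, 0, 0, 0],
    [0.14, 0.06, -0.25, 0, 0, 0],
    [0.19, 0.07, -0.33, 0, 0, 0],
    [0.23, 0.07, -0.4, 0, 0, 0],
    [0.24, 0.07, -0.42, 0, 0, 0],
    [0.24, 0.07, -0.42, 0, 0, 0]
  ]
}}

```text
time: 8.48
eef_pos: [0.5549, -0.0235, 0.0746]
tcp_rot: [0.182, 0.68, 0.686, 0.184]
ft_force: [0.2, -0.0, -3.5]
width: 0.0348
finger_force: 91.4
```

```bash
cat > g.py <<'E'
from tgt import *
# ends of the guide's top face in the top view, ray cast on the plane bed z=40+h
def ends(h,n='top',lo=-.026,hi=.03):
    B=bedR(); d=look(n); c=d['color'].astype(int); Q=(d['P']-O)@B; br=c.mean(2)
    r=d['ray']@B; C=(d['C']-O)@B; W=C+r*((.04+h-C[2])/r[...,2])[...,None]
    m=(br>140)&(W[...,0]>lo)&(W[...,0]<hi)&(abs(W[...,1])<.1)&(abs(Q[...,2]-.04-h)<.008)
    x=W[m]; out=[]
    for s in(-1,1):
        e=x[(s*x[:,1]>.055)]
        if len(e)<20: out.append(None);continue
        # per column strips along bed x: extreme y
        b=np.round(e[:,0]/.003).astype(int); ex=[s*np.max(s*e[b==k][:,1]) for k in np.unique(b) if (b==k).sum()>3]
        out.append((s,len(e),'yend',(np.median(ex)*1000).round(1),'x',(np.percentile(e[:,0],[2,98])*1000).round(1)))
    print(n,out)
    cv2.imwrite(f'pics/g_{n}.png',d['color'])
E
python3 chk.py; python3 -c "
from g import *
ends(.003);ends(.003,'scene')"
```

```text
t 8.4833 rotgap [-0.001 -0.006 -0.01 ] F bed [-1.5 -0.  -3.2] mom [-0.01  0.47  0.03] w 0.034767156273132906
TCP in bed mm [ 9.4 -0.2 11.5] j [-0.24  0.03  2.25  0.34  0.37 -0.53]
top [(-1, 141, 'yend', np.float64(-75.2), 'x', array([-8.6, 27.7])), (1, 120, 'yend', np.float64(71.4), 'x', array([-9.2, 27.3]))]
scene [None, (1, 63, 'yend', np.float64(68.6), 'x', array([-8.7, 26.5]))]
```

Run:
```python
from tgt import *
B=bedR()
ims=[]
for n,box in(('top',(180,140,270,275)),('scene',(195,165,285,300))):
    d=look(n); r=d['ray']@B; C=(d['C']-O)@B; c=d['color'].astype(np.float32).mean(2)
    W=C+r*((.042-C[2])/r[...,2])[...,None]
    from scipy.interpolate import griddata
    sel=(abs(W[...,0]-.01)<.05)&(abs(W[...,1])<.11)
    ys=np.arange(-.09,.0901,.0005)
    for xx in(.0,.009,.018):
        prof=griddata(W[sel][:,:2],c[sel],(np.full_like(ys,xx),ys)); 
        L=ys>.055; g=np.gradient(prof); o=[]
        for s in(-1,1):
            k=(s*ys>.055); i=np.nanargmin(s*g[k]); o.append((round(ys[k][i]*1000,1),round(float(np.nanmin(s*g[k])),1)))
        print(n,xx,'max fall at',o, 'prof',prof[::-1][20:80:5].round(0))
    b=box; ims.append(cv2.resize(d['color'][b[0]:b[2],b[1]:b[3]],(780,520))[:, :] )
cv2.imwrite('pics/both.png',cv2.resize(np.vstack(ims),(450,600)))
```

```text
top 0.0 max fall at [(np.float64(-78.0), -17.0), (np.float64(72.5), -22.4)] prof [106. 106. 120. 193. 250. 252. 251. 248. 233. 221. 224. 233.]
top 0.009 max fall at [(np.float64(-76.5), -16.7), (np.float64(72.5), -24.9)] prof [109. 108. 121. 201. 250. 252. 250. 219. 156. 100.  98. 161.]
top 0.018 max fall at [(np.float64(-79.0), -16.0), (np.float64(73.5), -24.3)] prof [109. 107. 124. 216. 251. 253. 253. 253. 253. 253. 253. 253.]
scene 0.0 max fall at [(np.float64(-70.0), -1.5), (np.float64(63.0), -10.3)] prof [132. 131. 130. 129. 129. 132. 155. 201. 239. 246. 247. 247.]
scene 0.009 max fall at [(np.float64(-78.0), -0.7), (np.float64(66.5), -6.2)] prof [129. 129. 129. 128. 133. 149. 176. 194. 195. 162. 132. 164.]
scene 0.018 max fall at [(np.float64(-76.5), -0.7), (np.float64(72.5), -9.0)] prof [128. 134. 144. 176. 216. 242. 247. 247. 247. 246. 247. 247.]
```

View pics/both.png

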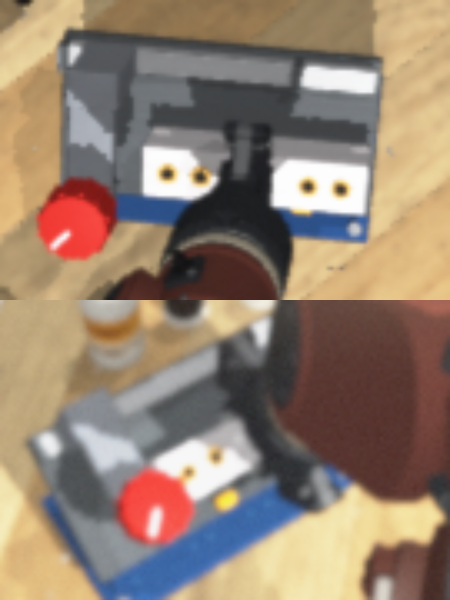

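Top view: both ends of the guide are visible, at bed y about +72.7 and −77.5 mm. The scene view's left end is also at ~72.7, so the centre is off by −2.2 mm. I'll shift it +2.2 mm and lower it to contact.

{"op": "drive_tool", "data": {
  "rows": [
    [0.02, 0.035, -0.03, 0, 0, 0],
    [0.03, 0.07, -0.05, 0, 0, 0],
    [0.04, 0.075, -0.07, 0, 0, 0],
    [0.05, 0.075, -0.085, 0, 0, 0],
    [0.05, 0.075, -0.085, 0, 0, 0],
    [0.05, 0.075, -0.085, 0, 0, 0]
  ]
}}

```text
time: 9.18
eef_pos: [0.5565, -0.0212, 0.0725]
tcp_rot: [0.182, 0.68, 0.686, 0.184]
ft_force: [0.3, 0.2, -3.4]
width: 0.0348
finger_force: 91.4
```

```bash
python3 chk.py
```

```text
t 9.1833 rotgap [ 0.001  0.001 -0.011] F bed [-1.4  0.2 -3.1] mom [ 0.01  0.42 -0.01] w 0.03484249203449369
TCP in bed mm [9.7 2.  8.8] j [-0.23  0.04  2.25  0.34  0.36 -0.52]
```

{"op": "drive_tool", "data": {
  "rows": [
    [0.012, 0, -0.022, 0, 0, 0],
    [0.025, 0, -0.043, 0, 0, 0],
    [0.025, 0, -0.043, 0, 0, 0]
  ]
}}

```text
time: 9.43
eef_pos: [0.5568, -0.0212, 0.0721]
tcp_rot: [0.182, 0.68, 0.686, 0.184]
ft_force: [-13.4, -0.1, 12.3]
width: 0.0348
finger_force: 94.2
```

{"op": "drive_tool", "data": {
  "rows": [
    [0.012, 0, -0.022, 0, 0, 0],
    [0.025, 0, -0.043, 0, 0, 0],
    [0.025, 0, -0.043, 0, 0, 0]
  ]
}}

```text
time: 9.68
eef_pos: [0.5569, -0.0212, 0.072]
tcp_rot: [0.182, 0.68, 0.686, 0.184]
ft_force: [-32.6, -2.3, 34.6]
width: 0.0348
finger_force: 98.0
```

```bash
python3 chk.py
```

```text
t 9.6833 rotgap [-0.005 -0.007 -0.022] F bed [-10.9  -2.1  46.3] mom [-0.4   1.91 -0.4 ] w 0.03478476830319054
TCP in bed mm [9.8 2.1 8.2] j [-0.23  0.04  2.25  0.34  0.36 -0.53]
```

{"op": "drive_tool", "data": {
  "rows": [
    [-0.037, 0, 0.064, 0, 0, 0],
    [-0.037, 0, 0.064, 0, 0, 0],
    [-0.08, 0, 0.039, 0, 0, 0],
    [-0.13, 0, 0.01, 0, 0, 0],
    [-0.18, 0, -0.019, 0, 0, 0],
    [-0.23, 0, -0.048, 0, 0, 0],
    [-0.24, 0, -0.053, 0, 0, 0],
    [-0.24, 0, -0.053, 0, 0, 0]
  ]
}}

```text
time: 10.35
eef_pos: [0.552, -0.0217, 0.0693]
tcp_rot: [0.184, 0.68, 0.685, 0.184]
ft_force: [-0.3, -0.1, 5.4]
width: 0.0343
finger_force: 92.5
```

```bash
python3 chk.py
```

```text
t 10.35 rotgap [ 0.01   0.026 -0.007] F bed [ 2.5 -0.1  4.8] mom [-0.14 -0.04 -0.07] w 0.034303027705907006
TCP in bed mm [4.2 1.6 8.4] j [-0.23  0.04  2.26  0.35  0.35 -0.54]
```

{"op": "drive_tool", "data": {
  "rows": [
    [-0.03, 0, -0.017, 0, 0, 0],
    [-0.06, 0, -0.034, 0, 0, 0],
    [-0.06, 0, -0.034, 0, 0, 0],
    [-0.06, 0, -0.034, 0, 0, 0]
  ]
}}

```text
time: 10.68
eef_pos: [0.5498, -0.0216, 0.068]
tcp_rot: [0.183, 0.68, 0.686, 0.184]
ft_force: [-0.8, -0.1, 4.9]
width: 0.0347
finger_force: 92.7
```

```bash
python3 chk.py
```

```text
t 10.6833 rotgap [ 0.007  0.019 -0.008] F bed [ 1.8 -0.1  4.6] mom [-0.11 -0.05 -0.1 ] w 0.03467092413882663
TCP in bed mm [1.7 1.7 8.3] j [-0.23  0.04  2.26  0.36  0.35 -0.55]
```

{"op": "drive_tool", "data": {
  "rows": [
    [-0.03, 0, -0.017, 0, 0, 0],
    [-0.06, 0, -0.034, 0, 0, 0],
    [-0.06, 0, -0.034, 0, 0, 0],
    [-0.06, 0, -0.034, 0, 0, 0]
  ]
}}

```text
time: 11.02
eef_pos: [0.5493, -0.0216, 0.0679]
tcp_rot: [0.184, 0.68, 0.685, 0.185]
ft_force: [5.4, 1.2, 2.1]
width: 0.0343
finger_force: 91.3
```

```bash
python3 chk.py
```

```text
t 11.0167 rotgap [0.007 0.046 0.001] F bed [ 5.7  1.2 -0.9] mom [ 0.18 -0.78  0.07] w 0.034346600436787195
TCP in bed mm [1.2 1.7 8.4] j [-0.23  0.03  2.27  0.36  0.35 -0.55]
```

{"op": "drive_tool", "data": {
  "rows": [
    [-0.012, 0, -0.046, 0, 0, 0],
    [-0.012, 0, -0.046, 0, 0, 0],
    [-0.012, 0, -0.046, 0, 0, 0]
  ]
}}

```text
time: 11.27
eef_pos: [0.5494, -0.0216, 0.0679]
tcp_rot: [0.185, 0.68, 0.685, 0.185]
ft_force: [-3.9, 1.9, 15.8]
width: 0.0346
finger_force: 93.8
```

```bash
python3 chk.py
cat > g2.py <<'E'
from tgt import *
from scipy.interpolate import griddata
def prof(n='top',xs=(-.01,.0,.009),h=0.):
    B=bedR(); d=look(n); r=d['ray']@B; C=(d['C']-O)@B; c=d['color'].astype(np.float32).mean(2)
    W=C+r*((.04+h-C[2])/r[...,2])[...,None]; sel=(abs(W[...,0])<.06)&(abs(W[...,1])<.12)
    ys=np.arange(-.09,.0901,.0005)
    for xx in xs:
        p=griddata(W[sel][:,:2],c[sel],(np.full_like(ys,xx),ys)); o=[]
        for s in(-1,1):
            k=np.where(s*ys>.066)[0]; k=k[::1] if s>0 else k[::-1]; q=p[k]; i=np.nanargmax(q<180); o.append(round(ys[k[i]]*1000,1))
        print(n,xx,o,'centre',sum(o)/2)
    yy=[-.06,-.045,.05,.065]; xs=np.arange(-.05,.05,.0005)
    for y in yy:
        p=griddata(W[sel][:,:2],c[sel],(xs,np.full_like(xs,y))); b=xs[p>180]; b=b[abs(b)<.03]
        if len(b): print('  y',y,'x span',(b.min()*1000).round(1),(b.max()*1000).round(1))
    return d
E
python3 -c "
from g2 import *
prof()"
```

```text
t 11.2667 rotgap [ 0.006  0.056 -0.003] F bed [ 4.5  1.9 15.6] mom [ 0.21 -0.19  0.01] w 0.03462988584577943
TCP in bed mm [1.3 1.7 8.4] j [-0.23  0.03  2.27  0.36  0.34 -0.56]
top -0.01 [np.float64(-75.5), np.float64(75.0)] centre -0.25
top 0.0 [np.float64(-75.5), np.float64(75.5)] centre 0.0
top 0.009 [np.float64(-76.0), np.float64(75.0)] centre -0.5
  y -0.06 x span -18.5 18.0
  y -0.045 x span -18.0 17.5
  y 0.05 x span -18.0 17.0
  y 0.065 x span -18.0 17.5
```

{"op": "drive_tool", "data": {
  "rows": [
    [0, 0, 0, 0, 0, 0],
    [0, 0, 0, 0, 0, 0],
    [0, 0, 0, 0, 0, 0],
    [0, 0, 0, 0, 0, 0],
    [0, 0, 0, 0, 0, 0],
    [0, 0, 0, 0, 0, 0],
    [-0.1, 0, 0.17, 0, 0, 0],
    [-0.4, 0, 0.69, 0, 0, 0],
    [-0.9, 0, 1.56, 0, 0, 0],
    [-1.4, 0, 2.42, 0, 0, 0],
    [-1.9, 0, 3.29, 0, 0, 0],
    [-2.4, 0, 4.15, 0, 0, 0]
  ],
  "jaw": 1
}}

```text
time: 12.32
eef_pos: [0.4735, -0.0212, 0.1904]
tcp_rot: [0.182, 0.68, 0.686, 0.183]
ft_force: [0.2, 0.4, 0.3]
width: 0.0854
finger_force: 0.0
```

{"op": "drive_tool", "data": {
  "rows": [
    [-0.3, 0, 0.4, 0, 0, 0],
    [-0.3, 0, 0.4, 0, 0, 0]
  ]
}}

```text
time: 12.48
eef_pos: [0.467, -0.0219, 0.206]
tcp_rot: [0.186, 0.679, 0.685, 0.186]
ft_force: [1.5, 0.4, -0.2]
width: 0.0856
finger_force: 0.0
```

```bash
python3 chk.py
python3 - <<'E'
from g2 import *
d=prof(); cv2.imwrite('pics/top4.png',cv2.resize(d['color'][180:275,135:275],(800,543)))
B=bedR()
for n in('top','scene'):
    d=look(n); c=d['color'].astype(int); Q=(d['P']-O)@B
    red=(c[...,2]>140)&(c[...,0]<100)&(c[...,1]<100)&(abs(Q[...,0])<.05)&(Q[...,1]>.05)&(Q[...,1]<.16)&(Q[...,2]>.07)&(Q[...,2]<.14)
    q=Q[red]; print(n,len(q)); 
    if len(q)<30: continue
    h=np.percentile(q[:,2],90); t=q[q[:,2]>h-.006]; print('top z',h,np.median(q[:,2]))
    r=d['ray']@B; C=(d['C']-O)@B; W=(C+r*((h-C[2])/r[...,2])[...,None])
    # bright top face only
    m=red&(Q[...,2]>h-.007); w=W[m]; 
    print(' mid',((w.max(0)+w.min(0))/2*1000).round(1),'size',((w.max(0)-w.min(0))*1000).round(1),'med',(np.median(w,0)*1000).round(1), cv2.minEnclosingCircle((w[:,:2]*1000).astype(np.float32)))
E
```

```text
t 12.4833 rotgap [ 0.026  0.079 -0.006] F bed [ 1.2  0.4 -0.9] mom [-0.04  0.25 -0.04] w 0.08555210471433385
TCP in bed mm [ -1.1   2.  169.2] j [-0.3  -0.47  2.36  0.22  0.76 -0.43]
top -0.01 [np.float64(-75.5), np.float64(75.0)] centre -0.25
top 0.0 [np.float64(-75.5), np.float64(75.5)] centre 0.0
top 0.009 [np.float64(-76.0), np.float64(75.0)] centre -0.5
  y -0.06 x span -18.0 18.0
  y -0.045 x span -18.0 18.0
  y 0.05 x span -17.5 17.5
  y 0.065 x span -18.0 17.5
top 295
top z 0.12451734948077514 0.12261468970772561
 mid [  1.7 100.6 124.5] size [43.6 43.7  0. ] med [  1.7  99.7 124.5] ((1.6404387950897217, 100.8364486694336), 22.403940200805664)
scene 329
top z 0.12436260907337837 0.12243907338414241
 mid [  0.6 101.9 124.4] size [42.1 43.9  0. ] med [  1.7 102.4 124.4] ((0.2528899610042572, 102.39311218261719), 22.428638458251953)
```

View pics/top4.png

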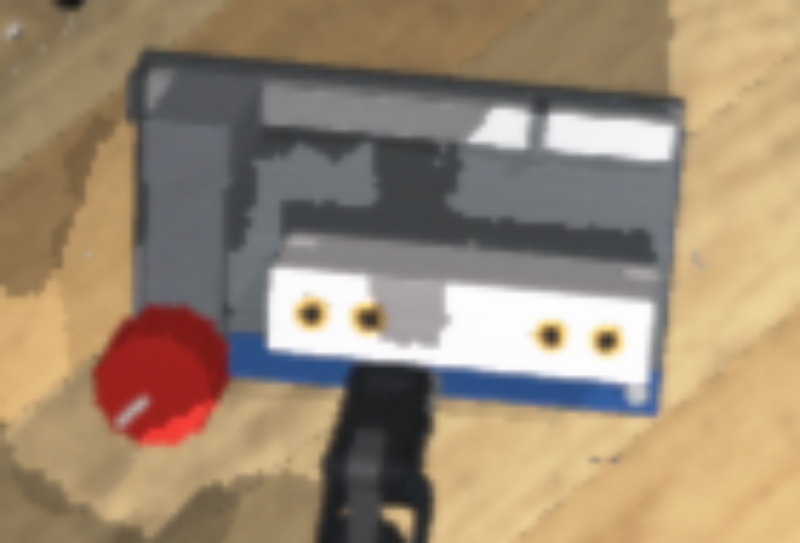

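The guide lies flat, centred on the bed, rings up. The knob axis is at bed (1, 101.5) mm with its top at 124 mm. I move over the knob and wind the wrist back so it has the full turning stroke.

{"op": "drive_tool", "data": {
  "rows": [
    [0, 0.3, 0, -0.55, 0, 0.95],
    [0, 0.6, 0, -1.1, 0, 1.9],
    [0.05, 0.9, 0, -1.65, -0.01, 2.86],
    [0.05, 1.2, 0, -2.2, -0.01, 3.81],
    [0.08, 1.5, -0.1, -2.75, -0.02, 4.76],
    [0.1, 1.8, -0.1, -3.3, -0.02, 5.71],
    [0.12, 2.1, -0.1, -3.85, -0.03, 6.67],
    [0.14, 2.4, -0.1, -4.4, -0.03, 7.62],
    [0.16, 2.7, -0.2, -4.95, -0.03, 8.57],
    [0.18, 3, -0.2, -5.5, -0.04, 9.53],
    [0.19, 3.2, -0.22, -6.05, -0.04, 10.48],
    [0.19, 3.32, -0.22, -6.6, -0.04, 11.43]
  ]
}}

```text
time: 13.63
eef_pos: [0.4705, 0.0792, 0.1918]
tcp_rot: [0.255, 0.084, 0.963, 0.024]
ft_force: [-0.3, -0.7, -0.5]
width: 0.085
finger_force: 0.0
```

{"op": "drive_tool", "data": {
  "rows": [
    [0, 0, 0, -0.55, 0, 0.95],
    [0, 0, 0, -1.1, 0, 1.9],
    [0, 0, 0, -1.65, -0.01, 2.86],
    [0, 0, 0, -2.2, -0.01, 3.81],
    [0, 0, 0, -2.2, -0.01, 3.81],
    [0, 0, 0, -2.2, -0.01, 3.81]
  ]
}}

```text
time: 14.13
eef_pos: [0.4708, 0.0784, 0.1927]
tcp_rot: [0.254, -0.134, 0.957, -0.034]
ft_force: [-0.1, 0.0, -1.0]
width: 0.0853
finger_force: 0.0
```

```bash
cat > chk2.py <<'E'
from tgt import *
s,p,M=state(); B=bedR(); K=B.T@M
ax=-K[:,2]; print('t',round(s['time'],2),'TCP bed mm',((p-O)@B*1000).round(1),'axis err deg x,y',np.degrees(ax[:2]).round(2),'tool y ang',np.degrees(np.arctan2(K[1,1],K[0,1])).round(1),'F bed',(s['ft_force']@B).round(1),'Mz',(s['moment']@B)[2].round(2),'w',s['width'].round(4),'ff',round(s['finger_force'],1),'j',s['joint_positions'].round(2))
E
python3 chk2.py
```

```text
Traceback (most recent call last):
  File "chk2.py", line 3, in <module>
    ax=-K[:,2]; print('t',round(s['time'],2),'TCP bed mm',((p-O)@B*1000).round(1),'axis err deg x,y',np.degrees(ax[:2]).round(2),'tool y ang',np.degrees(np.arctan2(K[1,1],K[0,1])).round(1),'F bed',(s['ft_force']@B).round(1),'Mz',(s['moment']@B)[2].round(2),'w',s['width'].round(4),'ff',round(s['finger_force'],1),'j',s['joint_positions'].round(2))
                                                                                                                                                                                                                                                                     ^^^^^^^^^^^^^^^^
AttributeError: 'float' object has no attribute 'round'
```

```bash
sed -i "s/s\['width'\].round(4)/round(s['width'],4)/" chk2.py; python3 chk2.py
```

```text
t 14.13 TCP bed mm [ -3.8 102.3 155.4] axis err deg x,y [0.29 0.03] tool y ang 105.5 F bed [-0.6  0.  -0.8] Mz 0.0 w 0.0853 ff 0.0 j [ 0.02 -0.4   2.34 -0.01  0.69 -1.82]
```

{"op": "drive_tool", "data": {
  "rows": [
    [0.1, 0, -0.1, 0, 0, 0],
    [0.3, -0.03, -0.3, 0, 0, 0],
    [0.5, -0.03, -0.6, 0, 0, 0],
    [0.7, -0.03, -0.9, 0, 0, 0],
    [0.9, -0.03, -1.2, 0, 0, 0],
    [1.05, -0.03, -1.5, 0, 0, 0],
    [1.17, -0.03, -1.7, 0, 0, 0],
    [1.22, -0.03, -1.78, 0, 0, 0],
    [1.22, -0.03, -1.78, 0, 0, 0],
    [1.22, -0.03, -1.78, 0, 0, 0]
  ]
}}

```text
time: 14.97
eef_pos: [0.5082, 0.0774, 0.1413]
tcp_rot: [0.256, -0.135, 0.957, -0.034]
ft_force: [0.1, -0.4, 0.8]
width: 0.0853
finger_force: 0.0
```

```bash
python3 chk2.py
```

```text
t 14.97 TCP bed mm [  2.9 101.   92.2] axis err deg x,y [0.09 0.04] tool y ang 105.6 F bed [ 0.5 -0.4  0.6] Mz 0.01 w 0.0853 ff 0.0 j [ 0.02 -0.21  2.31 -0.01  0.52 -1.82]
```

{"op": "drive_tool", "data": {
  "rows": [
    [0, 0, 0, 0, 0, 0],
    [0, 0, 0, 0, 0, 0],
    [0, 0, 0, 0, 0, 0],
    [0, 0, 0, 0, 0, 0],
    [0, 0, 0, 0, 0, 0],
    [0, 0, 0, 0, 0, 0]
  ],
  "jaw": -1,
  "grip_force": 40
}}

```text
time: 15.47
eef_pos: [0.5082, 0.0775, 0.1421]
tcp_rot: [0.256, -0.135, 0.957, -0.035]
ft_force: [-4.9, -0.3, 5.9]
width: 0.043
finger_force: 40.3
```

```bash
python3 chk2.py
```

```text
t 15.47 TCP bed mm [  3.3 101.1  92.9] axis err deg x,y [0.04 0.04] tool y ang 105.6 F bed [-1.3 -0.3  7.5] Mz 0.0 w 0.043 ff 40.3 j [ 0.02 -0.21  2.31 -0.01  0.52 -1.82]
```

{"op": "drive_tool", "data": {
  "rows": [
    [0, -0.1, 0, 0, 0, 0],
    [0, -0.3, 0, 0, 0, 0],
    [0.01, -0.6, 0, 0, 0, 0],
    [0.01, -0.95, 0, 0, 0, 0],
    [0.01, -1.3, 0, 0, 0, 0],
    [0.01, -1.65, 0, 0, 0, 0],
    [0.02, -2, 0, 0, 0, 0],
    [0.02, -2.35, 0, 0, 0, 0],
    [0.02, -2.65, 0, 0, 0, 0],
    [0.02, -2.9, 0, 0, 0, 0],
    [0.02, -3.1, 0, 0, 0, 0],
    [0.02, -3.1, 0, 0, 0, 0]
  ]
}}

```text
time: 16.47
eef_pos: [0.509, -0.0166, 0.1421]
tcp_rot: [0.256, -0.134, 0.957, -0.035]
ft_force: [-5.7, -2.4, 5.9]
width: 0.043
finger_force: 40.5
```

```bash
python3 chk2.py
```

```text
t 16.47 TCP bed mm [ 3.4  7.  92.8] axis err deg x,y [0.03 0.11] tool y ang 105.6 F bed [-2.  -2.4  7.9] Mz -0.02 w 0.043 ff 40.5 j [-0.25 -0.23  2.32  0.24  0.55 -2.27]
```

{"op": "drive_tool", "data": {
  "rows": [
    [0, -0.1, 0, 0, 0, 0],
    [0, -0.2, 0, 0, 0, 0],
    [0, -0.28, 0, 0, 0, 0],
    [0, -0.28, 0, 0, 0, 0]
  ]
}}

```text
time: 16.8
eef_pos: [0.5089, -0.023, 0.1421]
tcp_rot: [0.256, -0.134, 0.957, -0.033]
ft_force: [-1.7, 5.1, 6.6]
width: 0.0431
finger_force: 40.5
```

```bash
python3 chk2.py
```

```text
t 16.8 TCP bed mm [ 3.3  0.6 92.9] axis err deg x,y [ 0.05 -0.09] tool y ang 105.6 F bed [1.9 5.1 6.5] Mz -0.04 w 0.0431 ff 40.5 j [-0.27 -0.23  2.32  0.26  0.56 -2.3 ]
```

{"op": "drive_tool", "data": {
  "rows": [
    [0, 0, 0, 0, 0, 0],
    [0, 0, 0, 0, 0, 0],
    [-0.03, 0, -0.02, 0, 0, 0],
    [-0.058, 0, -0.033, 0, 0, 0],
    [-0.058, 0, -0.033, 0, 0, 0],
    [-0.058, 0, -0.033, 0, 0, 0]
  ],
  "jaw": 0.5
}}

```text
time: 17.3
eef_pos: [0.5068, -0.024, 0.1403]
tcp_rot: [0.256, -0.135, 0.957, -0.035]
ft_force: [0.3, -0.3, 0.1]
width: 0.0638
finger_force: 0.0
```

```bash
python3 chk2.py
python3 - <<'E'
from tgt import *
B=bedR()
for n in('top','scene'):
    d=look(n); c=d['color'].astype(int); Q=(d['P']-O)@B
    red=(c[...,2]>120)&(c[...,0]<100)&(c[...,1]<100)&(abs(Q[...,0])<.05)&(abs(Q[...,1])<.05)&(Q[...,2]>.07)&(Q[...,2]<.14)
    q=Q[red]; print(n,len(q), (np.percentile(q,[2,50,98],axis=0)*1000).round(1).tolist() if len(q) else '')
E
```

```text
t 17.3 TCP bed mm [ 0.6 -0.4 92.3] axis err deg x,y [0.08 0.04] tool y ang 105.6 F bed [ 0.3 -0.3 -0.1] Mz -0.04 w 0.0638 ff 0.0 j [-0.27 -0.23  2.32  0.26  0.55 -2.3 ]
top 298 [[-9.9, -19.3, 97.3], [10.4, 0.3, 121.9], [22.1, 20.5, 126.0]]
scene 62 [[7.4, -3.5, 96.4], [16.0, 10.2, 121.1], [22.8, 20.9, 124.9]]
```

{"op": "drive_tool", "data": {
  "rows": [
    [0, 0, 0, 0, 0, 0],
    [0, 0, 0, 0, 0, 0],
    [0, 0, 0, 0, 0, 0],
    [0, 0, 0, 0, 0, 0],
    [0, 0, 0, 0, 0, 0]
  ],
  "jaw": -1
}}

```text
time: 17.82
eef_pos: [0.5068, -0.0236, 0.1406]
tcp_rot: [0.256, -0.135, 0.957, -0.034]
ft_force: [-4.6, 2.9, 5.5]
width: 0.0432
finger_force: 39.7
```

```bash
python3 chk2.py
```

```text
t 17.82 TCP bed mm [ 0.7  0.  92.6] axis err deg x,y [ 0.09 -0.01] tool y ang 105.6 F bed [-1.2  2.9  7.1] Mz 0.0 w 0.0432 ff 39.7 j [-0.27 -0.23  2.32  0.26  0.56 -2.3 ]
```

{"op": "drive_tool", "data": {
  "rows": [
    [0.003, 0, -0.005, 0.58, 0, -1.01],
    [0.005, 0, -0.009, 1.17, 0.01, -2.02],
    [0.008, 0, -0.013, 1.75, 0.01, -3.03],
    [0.01, 0, -0.018, 2.33, 0.02, -4.04],
    [0.013, 0, -0.022, 2.92, 0.02, -5.05],
    [0.016, 0, -0.027, 3.5, 0.02, -6.06],
    [0.018, 0, -0.031, 4.08, 0.03, -7.07],
    [0.021, 0, -0.036, 4.67, 0.03, -8.08],
    [0.023, 0, -0.04, 5.25, 0.04, -9.09],
    [0.026, 0, -0.045, 5.83, 0.04, -10.1],
    [0.028, 0, -0.049, 6.42, 0.04, -11.11],
    [0.031, 0, -0.054, 7, 0.05, -12.12]
  ]
}}

```text
time: 18.82
eef_pos: [0.5079, -0.023, 0.1391]
tcp_rot: [0.212, 0.542, 0.8, 0.148]
ft_force: [-2.5, 5.1, 4.2]
width: 0.0434
finger_force: 39.7
```

```bash
python3 chk2.py
```

```text
t 18.82 TCP bed mm [ 0.9  0.6 90.8] axis err deg x,y [ 0.06 -0.18] tool y ang 21.3 F bed [-0.1  5.1  4.9] Mz 0.08 w 0.0434 ff 39.7 j [-0.27 -0.22  2.32  0.27  0.55 -0.84]
```

{"op": "drive_tool", "data": {
  "rows": [
    [0.003, 0, -0.005, 0.58, 0, -1.01],
    [0.005, 0, -0.009, 1.17, 0.01, -2.02],
    [0.008, 0, -0.013, 1.75, 0.01, -3.03],
    [0.01, 0, -0.018, 2.33, 0.02, -4.04],
    [0.013, 0, -0.022, 2.92, 0.02, -5.05],
    [0.016, 0, -0.027, 3.5, 0.02, -6.06],
    [0.018, 0, -0.031, 4.08, 0.03, -7.07],
    [0.021, 0, -0.036, 4.67, 0.03, -8.08],
    [0.023, 0, -0.04, 5.25, 0.04, -9.09],
    [0.026, 0, -0.045, 5.83, 0.04, -10.1],
    [0.028, 0, -0.049, 6.42, 0.04, -11.11],
    [0.031, 0, -0.054, 7, 0.05, -12.12]
  ]
}}

```text
time: 19.82
eef_pos: [0.5094, -0.0231, 0.1378]
tcp_rot: [0.059, 0.937, 0.232, 0.253]
ft_force: [-0.2, 4.5, 3.3]
width: 0.0431
finger_force: 40.1
```

```bash
python3 chk2.py
```

```text
t 19.82 TCP bed mm [ 1.6  0.5 89. ] axis err deg x,y [-0.13 -0.16] tool y ang -62.7 F bed [1.5 4.5 3. ] Mz 0.06 w 0.0431 ff 40.1 j [-0.27 -0.22  2.32  0.27  0.54  0.62]
```

{"op": "drive_tool", "data": {
  "rows": [
    [0.003, 0, -0.005, 0.58, 0, -1.01],
    [0.005, 0, -0.009, 1.17, 0.01, -2.02],
    [0.008, 0, -0.013, 1.75, 0.01, -3.03],
    [0.01, 0, -0.018, 2.33, 0.02, -4.04],
    [0.013, 0, -0.022, 2.92, 0.02, -5.05],
    [0.016, 0, -0.027, 3.5, 0.02, -6.06],
    [0.018, 0, -0.031, 4.08, 0.03, -7.07],
    [0.021, 0, -0.036, 4.67, 0.03, -8.08],
    [0.023, 0, -0.04, 5.25, 0.04, -9.09],
    [0.026, 0, -0.045, 5.83, 0.04, -10.1],
    [0.028, 0, -0.049, 6.42, 0.04, -11.11],
    [0.031, 0, -0.054, 7, 0.05, -12.12]
  ]
}}

```text
time: 20.82
eef_pos: [0.5103, -0.0238, 0.1363]
tcp_rot: [-0.124, 0.852, -0.455, 0.229]
ft_force: [-2.7, 2.3, 3.2]
width: 0.043
finger_force: 40.2
```

{"op": "drive_tool", "data": {
  "rows": [
    [0.003, 0, -0.005, 0.58, 0, -1.01],
    [0.005, 0, -0.009, 1.17, 0.01, -2.02],
    [0.005, 0, -0.009, 1.17, 0.01, -2.02]
  ]
}}

```text
time: 21.07
eef_pos: [0.5104, -0.0238, 0.1359]
tcp_rot: [-0.15, 0.791, -0.554, 0.212]
ft_force: [-2.9, 2.1, 4.8]
width: 0.0429
finger_force: 40.3
```

```bash
python3 chk2.py
```

```text
t 21.07 TCP bed mm [ 1.5 -0.2 86.8] axis err deg x,y [-0.11  0.03] tool y ang -160.4 F bed [-0.1  2.1  5.6] Mz -0.05 w 0.0429 ff 40.3 j [-0.27 -0.21  2.32  0.27  0.54  2.33]
```

{"op": "drive_tool", "data": {
  "rows": [
    [0, 0, 0, 0, 0, 0],
    [0, 0, 0, 0, 0, 0],
    [0, 0, 0, 0, 0, 0],
    [0, 0, 0, -0.58, 0, 1.01],
    [0, 0, 0, -1.17, -0.01, 2.02],
    [0, 0, 0, -1.75, -0.01, 3.03],
    [0, 0, 0, -2.33, -0.02, 4.04],
    [0, 0, 0, -2.92, -0.02, 5.05],
    [0, 0, 0, -3.5, -0.02, 6.06],
    [0, 0, 0, -4.08, -0.03, 7.07],
    [0, 0, 0, -4.67, -0.03, 8.08],
    [0, 0, 0, -5.25, -0.04, 9.09]
  ],
  "jaw": 0.6
}}

```text
time: 22.07
eef_pos: [0.5098, -0.0242, 0.1351]
tcp_rot: [-0.017, 0.964, -0.055, 0.259]
ft_force: [-0.2, 0.4, -0.6]
width: 0.0686
finger_force: 0.0
```

{"op": "drive_tool", "data": {
  "rows": [
    [0, 0, 0, -0.58, 0, 1.01],
    [0, 0, 0, -1.17, -0.01, 2.02],
    [0, 0, 0, -1.75, -0.01, 3.03],
    [0, 0, 0, -2.33, -0.02, 4.04],
    [0, 0, 0, -2.92, -0.02, 5.05],
    [0, 0, 0, -3.5, -0.02, 6.06],
    [0, 0, 0, -4.08, -0.03, 7.07],
    [0, 0, 0, -4.67, -0.03, 8.08],
    [0, 0, 0, -5.25, -0.04, 9.09],
    [0, 0, 0, -5.83, -0.04, 10.1],
    [0, 0, 0, -6.42, -0.04, 11.11],
    [0, 0, 0, -7, -0.05, 12.12]
  ]
}}

```text
time: 23.07
eef_pos: [0.5098, -0.0242, 0.135]
tcp_rot: [0.16, 0.753, 0.605, 0.203]
ft_force: [-0.6, -0.1, -0.1]
width: 0.0686
finger_force: 0.0
```

{"op": "drive_tool", "data": {
  "rows": [
    [0, 0, 0, -0.58, 0, 1.01],
    [0, 0, 0, -1.17, -0.01, 2.02],
    [0, 0, 0, -1.75, -0.01, 3.03],
    [0, 0, 0, -2.33, -0.02, 4.04],
    [0, 0, 0, -2.92, -0.02, 5.05],
    [0, 0, 0, -3.5, -0.02, 6.06],
    [0, 0, 0, -4.08, -0.03, 7.07],
    [0, 0, 0, -4.67, -0.03, 8.08],
    [0, 0, 0, -5.25, -0.04, 9.09],
    [0, 0, 0, -5.83, -0.04, 10.1],
    [0, 0, 0, -6.42, -0.04, 11.11],
    [0, 0, 0, -7, -0.05, 12.12]
  ]
}}

```text
time: 24.07
eef_pos: [0.5098, -0.0241, 0.135]
tcp_rot: [0.254, 0.156, 0.954, 0.043]
ft_force: [0.4, -0.8, 0.4]
width: 0.0684
finger_force: 0.0
```

{"op": "drive_tool", "data": {
  "rows": [
    [0, 0, 0, -0.58, 0, 1.01],
    [0, 0, 0, -1.17, -0.01, 2.02],
    [0, 0, 0, -1.75, -0.01, 3.03],
    [0, 0, 0, -1.75, -0.01, 3.03],
    [0, 0, 0, -1.75, -0.01, 3.03]
  ]
}}

```text
time: 24.48
eef_pos: [0.5098, -0.0241, 0.1351]
tcp_rot: [0.258, -0.016, 0.966, -0.003]
ft_force: [1.3, 0.4, 0.2]
width: 0.0683
finger_force: 0.0
```

```bash
python3 chk2.py;  python3 - <<'E'
from tgt import *
B=bedR(); d=look('top'); cv2.imwrite('pics/top5.png',cv2.resize(d['color'][170:290,130:290],(800,600)))
E
```

```text
t 24.48 TCP bed mm [ 0.6 -0.5 86.4] axis err deg x,y [0.1  0.04] tool y ang 91.5 F bed [ 1.2  0.4 -0.4] Mz 0.04 w 0.0683 ff 0.0 j [-0.27 -0.21  2.32  0.26  0.54 -2.06]
```

View pics/top5.png

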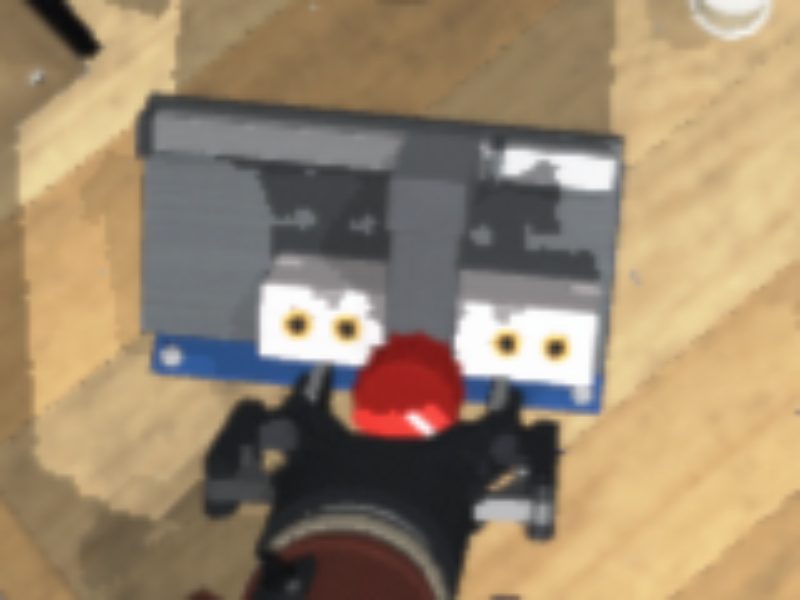

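The clamp is over the guide's middle at (430,270). The guide is still in place with its four rings visible, and the knob is at (408,385) between the open fingers. I regrip for the second stroke.

{"op": "drive_tool", "data": {
  "rows": [
    [0, 0, 0, 0, 0, 0],
    [0, 0, 0, 0, 0, 0],
    [0, 0, 0, 0, 0, 0],
    [0, 0, 0, 0, 0, 0],
    [0, 0, 0, 0, 0, 0]
  ],
  "jaw": -1,
  "grip_force": 50
}}

```text
time: 24.95
eef_pos: [0.5098, -0.0235, 0.1356]
tcp_rot: [0.258, -0.017, 0.966, -0.002]
ft_force: [-3.8, 3.6, 5.9]
width: 0.0428
finger_force: 49.8
```

{"op": "drive_tool", "data": {
  "rows": [
    [0.003, 0, -0.005, 0.58, 0, -1.01],
    [0.005, 0, -0.009, 1.17, 0.01, -2.02],
    [0.008, 0, -0.013, 1.75, 0.01, -3.03],
    [0.01, 0, -0.018, 2.33, 0.02, -4.04],
    [0.013, 0, -0.022, 2.92, 0.02, -5.05],
    [0.016, 0, -0.027, 3.5, 0.02, -6.06],
    [0.018, 0, -0.031, 4.08, 0.03, -7.07],
    [0.021, 0, -0.036, 4.67, 0.03, -8.08],
    [0.023, 0, -0.04, 5.25, 0.04, -9.09],
    [0.026, 0, -0.045, 5.83, 0.04, -10.1],
    [0.028, 0, -0.049, 6.42, 0.04, -11.11],
    [0.031, 0, -0.054, 7, 0.05, -12.12]
  ]
}}

```text
time: 25.95
eef_pos: [0.5109, -0.023, 0.1341]
tcp_rot: [0.192, 0.635, 0.728, 0.173]
ft_force: [-3.0, 5.7, 4.3]
width: 0.0431
finger_force: 49.9
```

```bash
python3 chk2.py
```

```text
t 25.95 TCP bed mm [ 1.   0.6 85. ] axis err deg x,y [ 0.04 -0.2 ] tool y ang 7.3 F bed [-0.4  5.7  5.2] Mz 0.04 w 0.0431 ff 49.9 j [-0.27 -0.2   2.32  0.27  0.54 -0.6 ]
```

{"op": "drive_tool", "data": {
  "rows": [
    [0.003, 0, -0.005, 0.58, 0, -1.01],
    [0.005, 0, -0.009, 1.17, 0.01, -2.02],
    [0.008, 0, -0.013, 1.75, 0.01, -3.03],
    [0.01, 0, -0.018, 2.33, 0.02, -4.04],
    [0.013, 0, -0.022, 2.92, 0.02, -5.05],
    [0.016, 0, -0.027, 3.5, 0.02, -6.06]
  ]
}}

```text
time: 26.45
eef_pos: [0.5116, -0.023, 0.1335]
tcp_rot: [0.118, 0.854, 0.451, 0.231]
ft_force: [-0.9, 5.3, 5.2]
width: 0.0427
finger_force: 49.9
```

```bash
python3 chk2.py
```

```text
t 26.45 TCP bed mm [ 1.3  0.6 84.1] axis err deg x,y [-0.08 -0.2 ] tool y ang -34.7 F bed [1.9 5.3 4.9] Mz 0.0 w 0.0427 ff 49.9 j [-0.27 -0.2   2.32  0.28  0.53  0.13]
```

{"op": "drive_tool", "data": {
  "rows": [
    [0.003, 0, -0.005, 0.58, 0, -1.01],
    [0.005, 0, -0.009, 1.17, 0.01, -2.02],
    [0.008, 0, -0.013, 1.75, 0.01, -3.03],
    [0.01, 0, -0.018, 2.33, 0.02, -4.04]
  ]
}}

```text
time: 26.78
eef_pos: [0.5121, -0.0231, 0.1331]
tcp_rot: [0.059, 0.938, 0.231, 0.253]
ft_force: [-1.7, 3.7, 5.1]
width: 0.0429
finger_force: 49.9
```

```bash
python3 chk2.py
```

```text
t 26.78 TCP bed mm [ 1.5  0.5 83.5] axis err deg x,y [-0.11 -0.14] tool y ang -62.7 F bed [1.1 3.7 5.3] Mz 0.06 w 0.0429 ff 49.9 j [-0.26 -0.2   2.32  0.27  0.53  0.62]
```

{"op": "drive_tool", "data": {
  "rows": [
    [0.003, 0, -0.005, 0.58, 0, -1.01],
    [0.005, 0, -0.009, 1.17, 0.01, -2.02],
    [0.008, 0, -0.013, 1.75, 0.01, -3.03],
    [0.01, 0, -0.018, 2.33, 0.02, -4.04]
  ]
}}

```text
time: 27.12
eef_pos: [0.5125, -0.0232, 0.1326]
tcp_rot: [-0.003, 0.966, -0.002, 0.26]
ft_force: [-2.9, 3.4, 4.4]
width: 0.0428
finger_force: 49.9
```

```bash
python3 chk2.py
```

```text
t 27.12 TCP bed mm [ 1.6  0.4 82.9] axis err deg x,y [-0.12 -0.08] tool y ang -90.7 F bed [-0.3  3.4  5.3] Mz 0.08 w 0.0428 ff 49.9 j [-0.26 -0.2   2.32  0.27  0.53  1.11]
```

{"op": "drive_tool", "data": {
  "rows": [
    [0.003, 0, -0.005, 0.58, 0, -1.01],
    [0.005, 0, -0.009, 1.17, 0.01, -2.02],
    [0.008, 0, -0.013, 1.75, 0.01, -3.03]
  ]
}}

```text
time: 27.37
eef_pos: [0.5128, -0.0234, 0.1322]
tcp_rot: [-0.05, 0.949, -0.178, 0.255]
ft_force: [-2.4, 3.3, 4.3]
width: 0.0425
finger_force: 50.0
```

```bash
python3 chk2.py
```

```text
t 27.37 TCP bed mm [ 1.7  0.2 82.4] axis err deg x,y [-0.14 -0.04] tool y ang -111.7 F bed [0.1 3.4 4.9] Mz 0.06 w 0.0425 ff 50.0 j [-0.26 -0.2   2.32  0.27  0.53  1.48]
```

{"op": "drive_tool", "data": {
  "rows": [
    [0.003, 0, -0.005, 0.58, 0, -1.01],
    [0.005, 0, -0.009, 1.17, 0.01, -2.02],
    [0.008, 0, -0.013, 1.75, 0.01, -3.03]
  ]
}}

```text
time: 27.62
eef_pos: [0.513, -0.0236, 0.1318]
tcp_rot: [-0.095, 0.901, -0.348, 0.242]
ft_force: [-3.0, 2.9, 4.4]
width: 0.0426
finger_force: 50.0
```

```bash
python3 chk2.py
```

```text
t 27.62 TCP bed mm [ 1.6 -0.  81.9] axis err deg x,y [-0.14  0.  ] tool y ang -132.7 F bed [-0.4  2.9  5.3] Mz 0.03 w 0.0426 ff 50.0 j [-0.26 -0.2   2.32  0.27  0.52  1.84]
```

{"op": "drive_tool", "data": {
  "rows": [
    [0.003, 0, -0.005, 0.58, 0, -1.01],
    [0.005, 0, -0.009, 1.17, 0.01, -2.02],
    [0.008, 0, -0.013, 1.75, 0.01, -3.03],
    [0.01, 0, -0.018, 2.33, 0.02, -4.04]
  ]
}}

```text
time: 27.95
eef_pos: [0.5132, -0.0237, 0.1312]
tcp_rot: [-0.15, 0.79, -0.556, 0.211]
ft_force: [-3.4, 3.0, 4.4]
width: 0.0428
finger_force: 50.1
```

```bash
python3 chk2.py
```

```text
t 27.95 TCP bed mm [ 1.5 -0.1 81.3] axis err deg x,y [-0.07  0.06] tool y ang -160.6 F bed [-0.7  3.1  5.4] Mz 0.03 w 0.0428 ff 50.1 j [-0.26 -0.19  2.32  0.27  0.52  2.33]
```

{"op": "drive_tool", "data": {
  "rows": [
    [0, 0, 0, 0, 0, 0],
    [0, 0, 0, 0, 0, 0],
    [0, 0, 0, 0, 0, 0],
    [0, 0, 0, -0.58, 0, 1.01],
    [0, 0, 0, -1.17, -0.01, 2.02],
    [0, 0, 0, -1.75, -0.01, 3.03],
    [0, 0, 0, -2.33, -0.02, 4.04],
    [0, 0, 0, -2.92, -0.02, 5.05],
    [0, 0, 0, -3.5, -0.02, 6.06],
    [0, 0, 0, -4.08, -0.03, 7.07],
    [0, 0, 0, -4.67, -0.03, 8.08],
    [0, 0, 0, -5.25, -0.04, 9.09]
  ],
  "jaw": 0.6
}}

```text
time: 28.95
eef_pos: [0.5126, -0.0241, 0.1303]
tcp_rot: [-0.016, 0.964, -0.054, 0.259]
ft_force: [0.0, 0.4, -1.0]
width: 0.0686
finger_force: 0.0
```

{"op": "drive_tool", "data": {
  "rows": [
    [0, 0, 0, -0.58, 0, 1.01],
    [0, 0, 0, -1.17, -0.01, 2.02],
    [0, 0, 0, -1.75, -0.01, 3.03],
    [0, 0, 0, -2.33, -0.02, 4.04],
    [0, 0, 0, -2.92, -0.02, 5.05],
    [0, 0, 0, -3.5, -0.02, 6.06],
    [0, 0, 0, -4.08, -0.03, 7.07],
    [0, 0, 0, -4.67, -0.03, 8.08],
    [0, 0, 0, -4.67, -0.03, 8.08],
    [0, 0, 0, -4.67, -0.03, 8.08]
  ]
}}

```text
time: 29.78
eef_pos: [0.5126, -0.0241, 0.1303]
tcp_rot: [0.106, 0.879, 0.401, 0.237]
ft_force: [-0.7, -0.2, 0.5]
width: 0.0682
finger_force: 0.0
```

{"op": "drive_tool", "data": {
  "rows": [
    [0, 0, 0, 0, 0, 0],
    [0, 0, 0, 0, 0, 0],
    [0, 0, 0, 0, 0, 0],
    [0, 0, 0, 0, 0, 0],
    [0, 0, 0, 0, 0, 0]
  ],
  "jaw": -1
}}

```text
time: 30.2
eef_pos: [0.5126, -0.0239, 0.1306]
tcp_rot: [0.106, 0.878, 0.401, 0.237]
ft_force: [-4.8, 0.7, 4.4]
width: 0.0428
finger_force: 49.8
```

{"op": "drive_tool", "data": {
  "rows": [
    [0.003, 0, -0.005, 0.58, 0, -1.01],
    [0.005, 0, -0.009, 1.17, 0.01, -2.02],
    [0.008, 0, -0.013, 1.75, 0.01, -3.03],
    [0.01, 0, -0.018, 2.33, 0.02, -4.04]
  ]
}}

```text
time: 30.53
eef_pos: [0.5124, -0.0237, 0.1298]
tcp_rot: [0.046, 0.95, 0.178, 0.254]
ft_force: [-9.0, 1.6, 3.8]
width: 0.0433
finger_force: 50.2
```

```bash
python3 chk2.py
```

```text
t 30.53 TCP bed mm [ 0.2 -0.2 80.5] axis err deg x,y [0.05 0.02] tool y ang -69.2 F bed [-5.8  1.7  7.8] Mz 1.14 w 0.0433 ff 50.2 j [-0.26 -0.19  2.32  0.27  0.52  0.74]
```

{"op": "drive_tool", "data": {
  "rows": [
    [0.003, 0, -0.005, 0.58, 0, -1.01],
    [0.005, 0, -0.009, 1.17, 0.01, -2.02]
  ]
}}

```text
time: 30.7
eef_pos: [0.5126, -0.0235, 0.1296]
tcp_rot: [0.014, 0.964, 0.061, 0.258]
ft_force: [-9.5, 2.6, 4.1]
width: 0.043
finger_force: 50.7
```

```bash
python3 chk2.py
```

```text
t 30.7 TCP bed mm [ 0.2  0.1 80.2] axis err deg x,y [ 0.07 -0.01] tool y ang -83.2 F bed [-6.1  2.7  8.3] Mz 1.31 w 0.043 ff 50.7 j [-0.26 -0.19  2.32  0.27  0.52  0.98]
```

Torque rose from 0.03 to 1.3 N·m, so the knob is on its hard stop. I release and back off along the axis.

{"op": "drive_tool", "data": {
  "rows": [
    [0, 0, 0, 0, 0, 0],
    [0, 0, 0, 0, 0, 0],
    [0, 0, 0, 0, 0, 0],
    [0, 0, 0, 0, 0, 0],
    [-0.1, 0, 0.17, 0, 0, 0],
    [-0.4, 0, 0.69, 0, 0, 0],
    [-0.8, 0, 1.39, 0, 0, 0],
    [-1.3, 0, 2.25, 0, 0, 0],
    [-1.9, 0, 3.29, 0, 0, 0],
    [-2.4, 0, 4.15, 0, 0, 0],
    [-2.6, 0, 4.5, 0, 0, 0],
    [-2.6, 0, 4.5, 0, 0, 0]
  ],
  "jaw": 1
}}

```text
time: 31.7
eef_pos: [0.4365, -0.0248, 0.27]
tcp_rot: [0.016, 0.963, 0.06, 0.263]
ft_force: [0.3, -0.2, 1.1]
width: 0.0855
finger_force: 0.0
```

```bash
python3 chk2.py
python3 - <<'E'
from g2 import *
d=prof(); cv2.imwrite('pics/top6.png',cv2.resize(d['color'][130:290,110:350],(800,533)))
B=bedR()
for n in('top','scene'):
    if n!='top': d=look(n)
    c=d['color'].astype(int); Q=(d['P']-O)@B
    red=(c[...,2]>140)&(c[...,0]<100)&(c[...,1]<100)&(abs(Q[...,0])<.05)&(abs(Q[...,1])<.06)&(Q[...,2]>.07)
    q=Q[red]; print(n,len(q),(np.percentile(q,[2,50,90,98],axis=0)*1000).round(1).tolist() if len(q) else '')
E
```

```text
t 31.7 TCP bed mm [  4.5  -0.7 239.9] axis err deg x,y [-0.58  0.19] tool y ang -83.2 F bed [ 0.8 -0.2  0.8] Mz 0.02 w 0.0855 ff 0.0 j [-0.34 -0.64  2.33  0.21  0.96  1.03]
top -0.01 [np.float64(-75.5), np.float64(75.0)] centre -0.25
top 0.0 [np.float64(-75.5), np.float64(75.5)] centre 0.0
top 0.009 [np.float64(-76.0), np.float64(75.0)] centre -0.5
  y -0.06 x span -18.0 18.0
  y -0.045 x span -18.0 18.0
  y 0.05 x span -17.5 17.5
  y 0.065 x span -18.0 17.5
top 296 [[-18.5, -19.7, 104.1], [0.3, 0.9, 111.0], [16.0, 15.3, 113.3], [20.0, 20.2, 114.2]]
scene 2377 [[-44.0, -49.9, 106.9], [-0.9, 4.3, 577.1], [31.2, 52.0, 608.8], [41.6, 58.4, 617.3]]
```

View pics/top6.png

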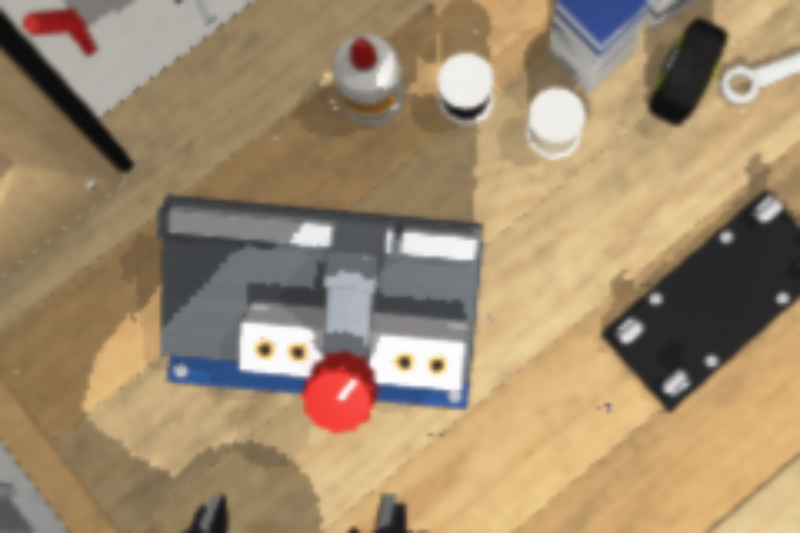

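The final view shows the guide centred against the tabs and the clamp over its middle at (348,300). The knob is down at (340,392), with its top about 111 mm above the bed, as expected at the stop. The spools, glue bottle and tape measure have not moved, and the gripper is clear.

{"op": "drive_tool", "data": {
  "rows": [
    [0, 0, 0, 0, 0, 0],
    [0, 0, 0, 0, 0, 0],
    [0, 0, 0, 0, 0, 0],
    [0, 0, 0, 0, 0, 0]
  ]
}}

```text
time: 32.13
eef_pos: [0.4348, -0.0237, 0.2631]
tcp_rot: [0.014, 0.964, 0.06, 0.257]
ft_force: [0.1, -0.3, 0.1]
width: 0.0855
finger_force: 0.0
```

```bash
python3 -c "
from station import ctrl
print(ctrl.hand_in())"
```

```text
the job is handed in; nothing more can be done
None
```

The job is handed in at about 32 s: the guide lies flat, rings up, centred against both tabs, with the clamp at its end stop over it, the knob screwed to its hard stop, and the gripper clear; no verdict came back.

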